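# Turn out the pressed feed cakes

### The arm

A 6-joint arm with a two-finger parallel gripper is mounted at the origin on the work surface. World frame = base frame: x ahead of the robot, y to its left, z up, the work surface at z = 0. Lengths are in m, angles in rad, forces in N, time in s.
With the tool pointing down it reaches from about 0.15 to 0.775 m from the base axis. Payload 6.1 kg.
Tool frame: the origin (TCP) lies at the very end of the fingers, on their centre line; the grasp point (between the pads) lies 19 mm behind it; z points along the fingers, y is the line along which they close (so a half turn about z gives the same grasp; the last joint's range is limited). The gripper opens to 85 mm and grips with 20 to 120 N. Pads are 22 mm wide; open, the fingers measure 114 mm over their backs; the gripper's body (76 mm by 85 mm) begins 54 mm behind the grasp point. The pads swing forward as they close: fully open they stand 13 mm farther back than shut.
Start: joints at [-1.282, 0.126, -0.04, 1.405, 0, 1.571], TCP at [0.15, -0.503, 0.2] pointing down, gripper open.
Joint ranges: [-2.72, 2.72], [-0.95, 1.95], [-1.27, 1.35], [-1.78, 2.02], [-1.46, 1.47], [-3.14, 3.14]. Speed limits (rad/s): [2.39, 2.39, 3.01, 3.14, 3.14, 3.14].

### API

Orientations are given as a 3x3 rotation matrix whose columns are the frame's x, y, z axes.
In Python, from workcell import env gives the robot as it stands. The module is installed in compiled form; this text tells all that it offers.
- The arm moves only by the tool arm_command, never from a script. Its argument "plan" is a list of rows, each a list of 6 numbers: the shift along the tool's x, y, z scaled (see below), then the turn, a rotation vector about the tool's x, y, z scaled (see below). A call has 1 to 20 rows; each row is the pose to reach, as a shift and turn from the pose commanded when the call began, along the tool's axes at that moment; what a row does not reach only later rows make up. The controller multiplies each number of a shift by 0.2 m and each number of a turn by 90 degrees. A row lasts 1/8 s, in which the tool goes at most 62.5 mm and 10.7 degrees, less where a joint would pass 70% of its speed; a pose out of reach is approached as far as the arm can. A call with a number of a shift or a turn outside -1 to 1 is refused whole. A call with a gripper value outside its range is refused whole. "fingers" is the opening, from -1 (shut) to 1 (fully open), set as the call begins (left out, the last holds). The fingers move at their own pace and stop on an object; "newtons" is the grip in N (left out, the last holds). Time passes only in rows, so rows that repeat a pose let the fingers close. It gives the time, the measured TCP pose, the force, the opening and the grip force at its end, in the units of the state.
- env.observe(): the state, without advancing time (a new reading comes with each control period).
- env.get_image(name): name is "side" or "top"; returns a dict with "img" (480x640x3 uint8, red, green, blue), "mtx" (3x3 intrinsics, pixels), "rvec" (rotation vector, rad) and "tvec" (3), from world to camera coordinates, as OpenCV has them. Camera axes: x right, y down, z forward; pixel columns grow to the right and rows downward; lengths in m; the calibration is good to about 2 mm. A picture is of the moment at which its call begins. There is no depth.
- env.hand_in(): hands the job in; it is judged then, once.
The state is a dict: "t": time; "q": joint angles; "qvel": joint speeds; "tau": joint torques, N m; "tool_pos": TCP position; "eef_rot": TCP orientation; "wrist_force": force on the tool from outside, world axes, zero at the start; "wrist_torque": the same for the moment, N m; "grip_width": finger opening in m; "grasp_force": force on a finger pad.
Only numpy, scipy, OpenCV 4.12 (cv2) and the standard library are available. Lean on these libraries where they do the work, as an engineer would, in place of code of your own. Each camera call takes 0.05 s, during which the arm holds its last target. There are 200 camera calls.

### The job

Turn out the pressed feed cakes: lift the steel cover off the mould and lay it flat on the white cutting board, then push the mould's lever down until it clicks and stays down by itself, which raises the cakes. Take every cake out of the mould and lay them all in the steel tray in one layer, none on top of another. Then lift the lever back up so that it stays up, and put the cover back squarely on the mould, leaving the tub, the dish and the spoon where they are.

Things in the scene. Friction and masses are not known exactly. Their poses are not given: they have to be found in the camera images.
- mould: Fixed aluminium mould, 100 (x) by 236 mm (y), top deck 98 mm above the bench. Origin: centre of its underside; -x is the lever side, towards the robot. Four open cavities in a row at y = -84, -28, 28, 84 mm, x = 0, each 55 (x) by 43 (y) mm. Their floors are the ejector's pads, 34 mm below the deck, 6.5 mm below it when the lever is down. Cheeks at y = +-70 mm, x = -62 to -145 mm, are 86 mm high.
- lever (a joint): The mould's ejector lever, rad: 0 up, 0.45 fully down at its stop. Sprung upwards; a roller detent holds it down by itself once it is past about 0.38 (push it to the stop); let go before about 0.32 it springs back to 0. Pushing takes up to about 13 N at the grip, pulling it up out of the detent about 11 N; pulled above about 0.32 it goes up by itself. Down, it holds all the cakes 27 mm higher.
- lever_grip (a point): Middle of the lever's cross grip, a black round bar 20 mm thick along the mould's y, 100 mm clear between the two side arms that run from its ends to the pivot. It swings on a 140 mm radius about the pivot: 121 mm above the bench and 212 mm in front (-x) of the mould's origin when up, 59 mm and 216 mm when down. Press it from above, or pinch it from above across the mould's x.
- lever_pivot (a point): Middle of the lever's pivot line (fixed to the mould): 78 mm in front of the mould's origin (its -x), 80 mm above the bench; the line runs along the mould's y.
- cover: Loose steel cover, 112 (x) by 236 mm (y), 0.22 to 0.37 kg: 3 mm sheet, 10 mm flanges turned down along both long edges, 107 mm apart inside: 3.5 mm play each side of the block. Origin: centre of its underside, level with the flanges' lower edges; z up. Fitted on the mould its axes are parallel to the mould's and its origin is 88 mm above the bench; on the board it is at the board's top, 15 mm.
- cover_handle (a point): Centre of the cover's handle bar: black, 12 mm wide (cover x), 96 mm long (cover y), 14 mm high, 45 mm above the cover's origin, with 25 mm free below it. Pinch across the cover's x.
- cake1: Pressed grain cake, a rigid tan block 52 (x) by 40 (y) by 30 (z) mm, 0.05 to 0.1 kg. Origin: the middle of the block. It starts in a mould cavity, axes parallel to the mould's, top 4 mm below the deck (too low to grip); with the lever down its top is 23 mm above the deck: grip across x. Two to four of the cakes are there; an absent one reads None.
- cake2: As cake1, another cavity.
- cake3: As cake1, another cavity.
- cake4: As cake1, another cavity.
- tray: Loose shallow steel kitchen tray, 265 (x) by 162 (y) mm over the rim, 40 mm high, inside 253 by 150 mm, 3 mm thick, 0.55 kg. Origin: centre of its underside; z up. It stands on the bench to one side of the mould, the board on the other; which is which varies.
- board: Fixed white plastic cutting board, 300 mm (x) by 200 mm (y), 15 mm thick. Origin: centre of its underside; its top is 15 mm above the bench.
- tub: Bystander: white plastic tub with lid, 102 mm in diameter, 163 mm high, beyond the tray or the board. Origin: centre of its underside. Leave it.
- dish: Bystander: small terracotta dish, 100 mm in diameter, 32 mm high, beyond the tray or the board. Origin: centre of its underside. Leave it.
- spoon: Bystander: steel serving spoon, 260 mm long, lying across beyond the mould. Origin: centre of its underside. Leave it.

How it is judged:
On the way, in this order (a step that is already met when the one before it is completed fails the run):
1. the cover lies flat on the cutting board, let go (horizontal distance between cover and board below 0.08 m and z of cover in the frame of board between 0.01 and 0.02 m and angle between cover's own z axis and vertical below 0.08 rad and contact force between the fingers and cover below 0.2 N), for 0.3 s.
2. the lever is down and stays down by itself, the hand clear of it (value of joint lever above 0.41 rad and distance between the grasp point and lever_grip above 0.06 m), for 0.3 s.
At the end, for the whole second after the job is handed in: Every cake rests inside the tray in one layer (its middle under 33 mm above the tray's underside), tray flat on the bench; lever up (below 0.05 rad); cover flat on the mould, its middle within 7 mm in x and 12 mm in y of the mould's, square within 0.09 rad; all let go (x of cake1 in the frame of tray between -0.115 and 0.115 m and y of cake1 in the frame of tray between -0.068 and 0.068 m and z of cake1 in the frame of tray between 0.01 and 0.033 m and linear speed of each of cake1, cake2, cake3, cake4, cover below 0.02 m/s and x of cake2 in the frame of tray between -0.115 and 0.115 m and y of cake2 in the frame of tray between -0.068 and 0.068 m and z of cake2 in the frame of tray between 0.01 and 0.033 m and x of cake3 in the frame of tray between -0.115 and 0.115 m and y of cake3 in the frame of tray between -0.068 and 0.068 m and z of cake3 in the frame of tray between 0.01 and 0.033 m and x of cake4 in the frame of tray between -0.115 and 0.115 m and y of cake4 in the frame of tray between -0.068 and 0.068 m and z of cake4 in the frame of tray between 0.01 and 0.033 m and angle between tray's own z axis and vertical below 0.06 rad and height (world z) of tray below 0.006 m and value of joint lever below 0.05 rad and x of cover in the frame of mould between -0.007 and 0.007 m and y of cover in the frame of mould between -0.012 and 0.012 m and z of cover in the frame of mould between 0.084 and 0.092 m and angle between the x axis of cover and the x axis of mould, either way round below 0.09 rad and angle between cover's own z axis and vertical below 0.05 rad); the robot touches nothing.
It fails at once if the tub, the dish or the spoon is pushed more than 5 cm (distance of any of tub, dish, spoon from where it was at the start of the episode above 0.05 m).
Of cake1, cake2, cake3, cake4 only 2 to 4 are there at a start; the rules pass over those that are not, and their reading is None.
At some moment in a run one of tray, cover may be knocked a few centimetres aside while the robot is not near it.
Once in a run the grip may slacken for a moment while it holds something.
It also fails if it takes over 210 s, if anything falls off the work surface, if the arm or the gripper's body presses on something with over 40 N, if the wrist force passes 120 N, or if a joint passes its speed limit or range.

## Working session

There is one attempt and no reset: what is moved stays moved. The work goes in short steps, Python scripts to look and compute and a tool call to move; the robot and the scene stay as the last step left them, time stands still between calls to the robot, and variables do not carry over. Pictures are saved under pics/ and viewed, at most 14 in all, crops included, and the job is handed in when it is done.

Besides the shell and the picture viewer there is one more tool, called after "Call:" as a command line: name --pt "numbers of a row" for each row, then --argument value for the rest. arm_command: Moves the arm, as the interface text tells. Its arguments: {"type":"object","properties":{"plan":{"type":"array","items":{"type":"array","items":{"type":"number"}}},"fingers":{"type":"number"},"newtons":{"type":"number"}},"required":["plan"]}

```bash
mkdir -p pics
cat > h.py <<'E'
import numpy as np, cv2
from workcell import env
def cam(n):
    c=env.get_image(n); c['R']=cv2.Rodrigues(np.array(c['rvec'],float))[0]; c['t']=np.array(c['tvec'],float).ravel(); c['K']=np.array(c['mtx'],float); return c
def save(c,f,crop=None,scale=1):
    im=c['img'][:,:,::-1]
    if crop: x0,y0,x1,y1=crop; im=im[y0:y1,x0:x1]
    cv2.imwrite('pics/'+f,cv2.resize(im,None,fx=scale,fy=scale,interpolation=cv2.INTER_CUBIC))
def ray(c,uv,z):
    uv=np.atleast_2d(np.array(uv,float)); d=np.c_[uv,np.ones(len(uv))]@np.linalg.inv(c['K']).T@c['R']
    o=-c['R'].T@c['t']; return o+d*((z-o[2])/d[:,2])[:,None]
def proj(c,P):
    return cv2.projectPoints(np.atleast_2d(np.array(P,float)),c['R'],c['t'],c['K'],None)[0][:,0]
E
python3 - <<'E'
from h import *
for n in('top','side'):
    c=cam(n); save(c,n+'0.png'); print(n,c['K'].tolist(),(-c['R'].T@c['t']).round(3),c['R'].round(2).tolist())
s=env.observe(); print(s['t'],s['tool_pos'],s['eef_rot'],s['grip_width'])
E
```

```text
top [[551.0772706431861, 0.0, 314.55753434420177], [0.0, 551.0772706431861, 237.21978168867787], [0.0, 0.0, 1.0]] [ 0.533 -0.011  1.034] [[0.02, -1.0, -0.03], [-1.0, -0.02, -0.09], [0.09, 0.03, -1.0]]
side [[572.2099261167577, 0.0, 314.9639436391415], [0.0, 572.2099261167577, 237.5240235333964], [0.0, 0.0, 1.0]] [ 0.328 -0.693  0.877] [[0.93, -0.37, 0.0], [-0.26, -0.67, -0.7], [0.26, 0.65, -0.72]]
0.1 [ 0.14939767 -0.50286128  0.19898533] [[ 9.58591838e-01  2.84783283e-01 -4.11054604e-04]
 [ 2.84783580e-01 -9.58590810e-01  1.40404259e-03]
 [ 5.81469428e-06 -1.46296537e-03 -9.99998930e-01]] 0.0854329252141963
```

View pics/top0.png

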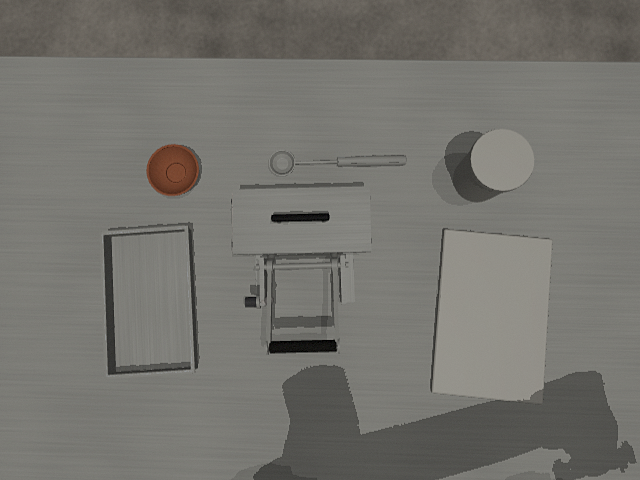

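View pics/side0.png

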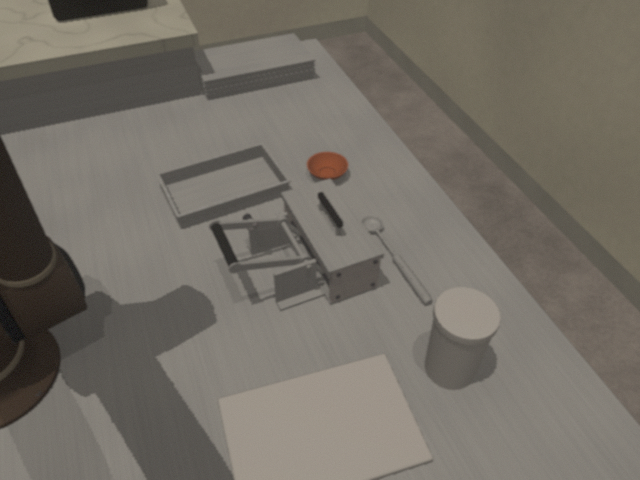

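The top view shows the handle at about (300,217), the lever grip at about (303,346), the tray on the left at (150,300) and the board on the right at (492,315). The side view agrees. Next I measure these.

```bash
cat >> h.py <<'E'
def blob(c,box,lo,hi):
    x0,y0,x1,y1=box; m=cv2.inRange(c['img'][y0:y1,x0:x1],lo,hi)
    cs,_=cv2.findContours(m,cv2.RETR_EXTERNAL,cv2.CHAIN_APPROX_NONE); k=max(cs,key=cv2.contourArea)
    return k[:,0]+[x0,y0]
def rect(c,k,z):
    p=ray(c,k,z)[:,:2].astype(np.float32); (cx,cy),(w,h),a=cv2.minAreaRect(p)
    if w<h: w,h,a=h,w,a+90
    a=(a)%180  # direction of long axis, deg from x
    return np.round([cx,cy],4),np.round([w,h],4),round(a,2)
E
python3 - <<'E'
from h import *
c=cam('top'); B=(0,0,0)
print('handle',rect(c,blob(c,(260,200,345,235),B,(40,40,40)),.138))
print('grip',rect(c,blob(c,(262,330,345,360),B,(40,40,40)),.123))
k=blob(c,(420,215,565,410),(130,125,120),(255,255,255)); print('board',rect(c,k,.015))
im=c['img']; print(im[300,490],im[220,250],im[300,150],im[300,220],im[240,150],im[230,150],im[300,108])
# tray & cover corners by hand from view
print('cover',ray(c,[(232,198),(370,188),(371,252),(232,254)],.101).round(3).tolist())
print('tray',ray(c,[(104,235),(190,224),(198,369),(108,375)],.04).round(3).tolist())
s=cam('side')
k=blob(s,(305,180,350,235),B,(45,45,45)); print('handle side',rect(s,k,.138)) 
k=blob(s,(205,215,240,272),B,(45,45,45)); print('grip side',rect(s,k,.123))
save(c,'c1.png',(90,170,390,385),2.6)
E
```

```text
handle (array([0.6488, 0.0445]), array([0.0938, 0.0118]), 92.37)
grip (array([0.4388, 0.0352]), array([0.1094, 0.0183]), 92.85)
board (array([ 0.4919, -0.3036]), array([0.2964, 0.1963]), 175.78)
[147 145 137] [129 130 125] [128 128 124] [122 121 115] [124 124 118] [137 137 135] [53 53 51]
cover [[0.684, 0.164, 0.101], [0.706, -0.073, 0.101], [0.596, -0.076, 0.101], [0.588, 0.16, 0.101]]
tray [[0.621, 0.409, 0.04], [0.645, 0.251, 0.04], [0.385, 0.225, 0.04], [0.37, 0.387, 0.04]]
handle side (array([0.6483, 0.0222]), array([0.0163, 0.007 ]), 96.45)
grip side (array([0.4459, 0.0061]), array([0.0051, 0.0018]), 74.31)
```

View pics/c1.png

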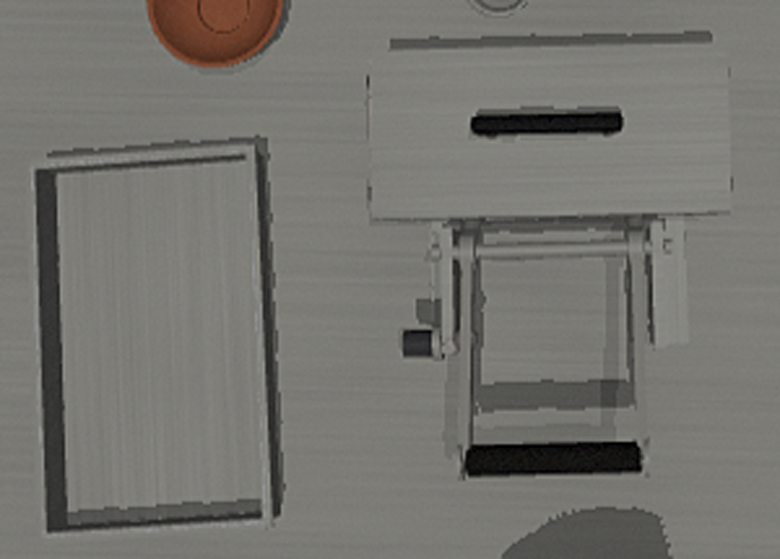

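The handle is at (0.649, 0.0445) and the grip at (0.439, 0.035), so the mould yaw is about 2.5° and its origin about (0.651, 0.044). The tray's pixel corners are roughly (104,233), (192,224), (196,370) and (108,374).

```bash
cat >> h.py <<'E'
from scipy.spatial.transform import Rotation as Ro
def rows(*T):
    s=env.observe(); p=np.array(s['tool_pos']); R=np.array(s['eef_rot'])
    print('at',p.round(4),'yaw',round(np.degrees(np.arctan2(R[1,1],R[0,1])),2),'w',round(s['grip_width'],4),'F',np.round(s['wrist_force'],1),'t',round(s['t'],1))
    for x,y,z,a in T:
        a=np.radians(a); Y=np.array([np.cos(a),np.sin(a),0]); Z=np.array([0,0,-1.]); Rd=np.c_[np.cross(Y,Z),Y,Z]
        d=R.T@(np.array([x,y,z])-p)/.2; w=Ro.from_matrix(R.T@Rd).as_rotvec()/(np.pi/2)
        print([round(float(v),3) for v in (*d,*w)],'rows>=',int(np.ceil(max(np.linalg.norm(d)*200/62.5,np.linalg.norm(w)*90/10.7))))
E
python3 - <<'E'
from h import *
rows((.4,-.23,.25,-30),(.6488,.0445,.2,2.4),(.6488,.0445,.111,2.4))
E
```

```text
at [ 0.1494 -0.503   0.1992] yaw -73.46 w 0.0851 F [0.2 0.7 0. ] t 0.2
[1.59, -0.952, -0.253, -0.001, -0.0, -0.483] rows>= 6
[3.173, -1.913, -0.002, -0.001, -0.0, -0.843] rows>= 12
[3.173, -1.913, 0.443, -0.001, -0.0, -0.843] rows>= 12
```

Call:
arm_command --pt "1 -0.6 -0.25 0 0 -0.28" --pt "1 -0.6 -0.25 0 0 -0.28" --pt "1 -0.6 -0.25 0 0 -0.28" --pt "1 -0.6 -0.25 0 0 -0.28" --pt "1 -0.6 -0.25 0 0 -0.28" --fingers 1 --newtons 40

```text
t: 0.82
tool_pos: [0.309, -0.3293, 0.2506]
eef_rot: [[0.743, 0.67, 0.001], [0.67, -0.743, -0.001], [0.0, 0.002, -1.0]]
wrist_force: [-0.3, -0.1, 0.2]
grip_width: 0.085
grasp_force: 0.0
```

Run:
```python
from h import *
rows((.5,-.13,.25,-20),(.6488,.0445,.2,2.4))
```

```text
at [ 0.309  -0.3293  0.2506] yaw -47.95 w 0.085 F [-0.3 -0.1  0.2] t 0.8
[1.377, -0.1, 0.004, 0.001, -0.0, -0.311] rows>= 5
[2.513, -0.25, 0.254, 0.001, 0.0, -0.559] rows>= 9
```

Call:
arm_command --pt "1 -0.1 0 0 0 -0.3" --pt "1 -0.1 0 0 0 -0.3" --pt "1 -0.1 0 0 0 -0.3" --pt "1 -0.1 0 0 0 -0.3"

```text
t: 1.32
tool_pos: [0.4443, -0.1815, 0.2489]
eef_rot: [[0.359, 0.933, -0.001], [0.933, -0.359, 0.0], [0.0, -0.001, -1.0]]
wrist_force: [-0.8, 0.2, 0.7]
grip_width: 0.0855
grasp_force: 0.0
```

Run:
```python
from h import *
rows((.5,-.13,.25,-20),(.6488,.0445,.2,2.4))
```

```text
at [ 0.4443 -0.1815  0.2489] yaw -21.04 w 0.0855 F [-0.8  0.2  0.7] t 1.3
[0.341, 0.167, -0.006, -0.001, -0.0, -0.012] rows>= 2
[1.422, 0.549, 0.244, -0.001, -0.0, -0.26] rows>= 5
```

Call:
arm_command --pt "1 0.39 0.17 0 0 -0.26" --pt "1 0.39 0.17 0 0 -0.26" --pt "1 0.39 0.17 0 0 -0.26" --pt "1 0.39 0.17 0 0 -0.26" --pt "1 0.39 0.17 0 0 -0.26"

```text
t: 1.95
tool_pos: [0.5886, -0.025, 0.2139]
eef_rot: [[-0.038, 0.999, -0.003], [0.999, 0.038, -0.0], [-0.0, -0.003, -1.0]]
wrist_force: [-0.2, -0.5, 0.5]
grip_width: 0.0855
grasp_force: 0.0
```

Run:
```python
from h import *
rows((.6488,.0445,.17,2.4),(.6488,.0445,.111,2.4))
```

```text
at [ 0.5886 -0.025   0.2139] yaw 2.18 w 0.0855 F [-0.2 -0.5  0.5] t 1.9
[0.336, 0.315, 0.219, -0.002, 0.0, -0.002] rows>= 2
[0.336, 0.315, 0.514, -0.002, 0.0, -0.002] rows>= 3
```

Call:
arm_command --pt "0.336 0.315 0.1 0 0 0" --pt "0.336 0.315 0.22 0 0 0" --pt "0.336 0.315 0.22 0 0 0" --pt "0.336 0.315 0.22 0 0 0"

```text
t: 2.45
tool_pos: [0.648, 0.0425, 0.1724]
eef_rot: [[-0.035, 0.999, -0.0], [0.999, 0.035, -0.001], [-0.001, -0.0, -1.0]]
wrist_force: [0.1, -0.2, 0.3]
grip_width: 0.0854
grasp_force: 0.0
```

Run:
```python
from h import *
c=cam('side'); save(c,'s1.png',(180,100,440,320),2.6)
rows((.6488,.0445,.14,2.4),(.6488,.0445,.111,2.4))
```

```text
at [0.6483 0.0425 0.1732] yaw 2.02 w 0.0855 F [ 0.7 -0.1  0.1] t 2.5
[0.01, 0.003, 0.166, 0.001, 0.0, -0.004] rows>= 1
[0.01, 0.003, 0.311, 0.001, 0.0, -0.004] rows>= 1
```

View pics/s1.png

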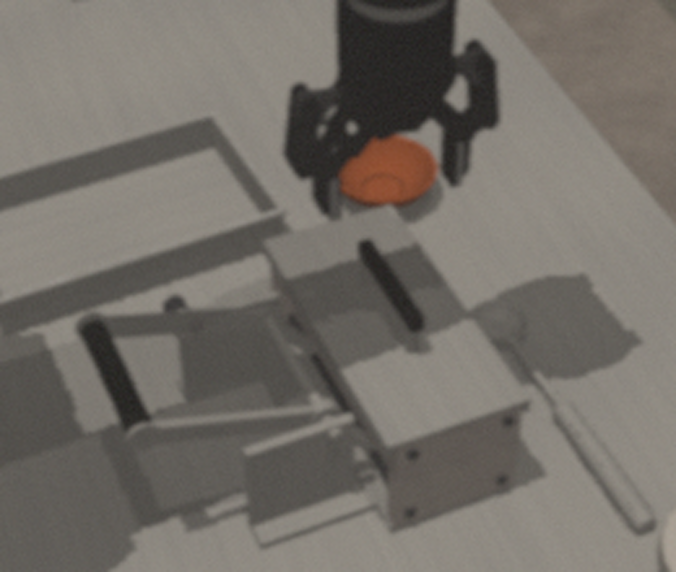

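The gripper is open above the handle, its fingers straddling it in x, with the bar in the middle of the crop at (390,285). I go down and close.

Call:
arm_command --pt "0.01 0.003 0.16 0 0 -0.004" --pt "0.01 0.003 0.31 0 0 -0.004" --pt "0.01 0.003 0.31 0 0 -0.004" --pt "0.01 0.003 0.31 0 0 -0.004"

```text
t: 3.0
tool_pos: [0.6497, 0.0457, 0.112]
eef_rot: [[-0.043, 0.999, 0.003], [0.999, 0.043, 0.0], [-0.0, 0.003, -1.0]]
wrist_force: [2.0, 0.4, 0.1]
grip_width: 0.0853
grasp_force: 0.0
```

Call:
arm_command --pt "0 0 0 0 0 0" --pt "0 0 0 0 0 0" --pt "0 0 0 0 0 0" --pt "0 0 0 0 0 0" --pt "0 0 0 0 0 0" --pt "0 0 0 0 0 0" --fingers -1 --newtons 60

```text
t: 3.75
tool_pos: [0.6491, 0.0465, 0.1096]
eef_rot: [[-0.044, 0.999, -0.0], [0.999, 0.044, -0.0], [-0.0, -0.0, -1.0]]
wrist_force: [0.4, 1.0, -0.1]
grip_width: -0.0
grasp_force: 0.0
```

Run:
```python
from h import *
c=cam('side'); save(c,'s2.png',(180,100,440,320),2.6)
t=cam('top'); print(rect(t,blob(t,(262,330,345,360),(0,0,0),(40,40,40)),.123))
```

```text
(array([ 0.445 , -0.0193]), array([0.0419, 0.0028]), 6.91)
```

View pics/s2.png

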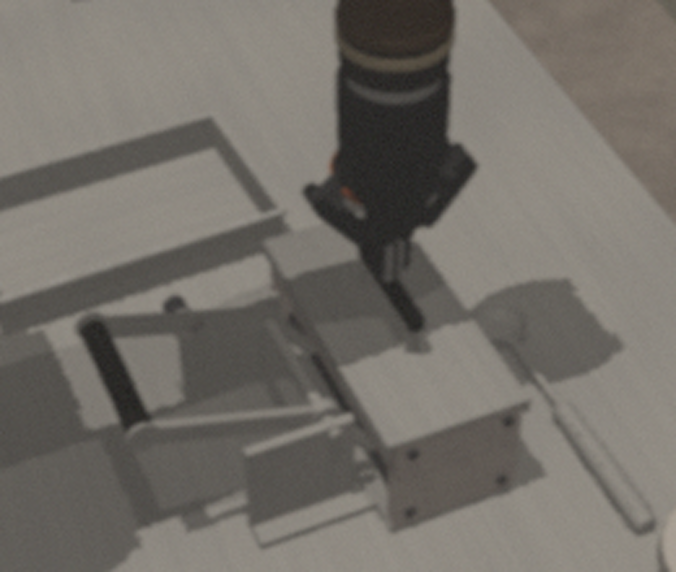

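Run:
```python
from h import *
c=cam('side'); save(c,'s3.png',(290,170,370,250),7)
f=lambda c,P,o,k:((proj(c,P)-o)*k).round(0).tolist()
print(f(c,[(.649,.0465,.110),(.649,.0465,.133),(.649-.002,.0445+.048,.14),(.649+.002,.0445-.048,.14)],(290,170),7))
s=env.observe(); print(s['grip_width'],s['grasp_force'],s['tool_pos'])
```

```text
[[264.0, 324.0], [265.0, 263.0], [196.0, 142.0], [345.0, 361.0]]
-0.00018265153997274998 0.0 [0.64910396 0.04649378 0.10967436]
```

View pics/s3.png

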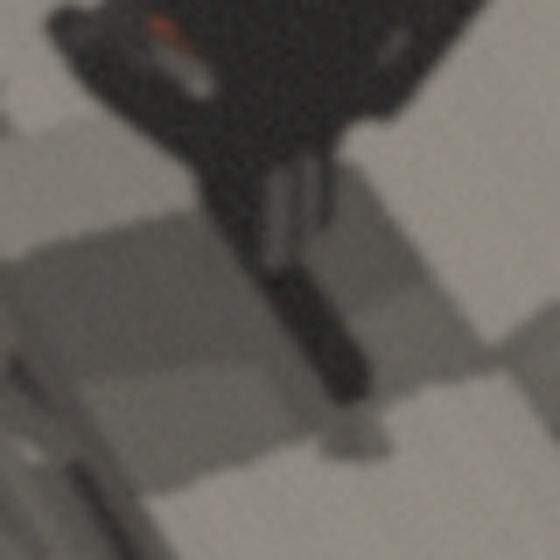

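Run:
```python
from h import *
c=cam('side')
for z in (.1724,.1854,.2,.21): print(z,proj(c,[(.648-.045,.04,z),(.648+.045,.044,z)]).round(0).tolist())
for y in (.03,.05,.07,.09): print(y,proj(c,[(.648-.045,y,.1854),(.648+.045,y,.1854)]).round(0).tolist())
t=cam('top'); save(t,'t3.png',(220,150,390,290),4.5); print(((proj(t,[(.649,.0465,.11),(.649,.0465,.25)])-(220,150))*4.5).round())
```

```text
0.1724 [[307.0, 200.0], [350.0, 187.0]]
0.1854 [[306.0, 195.0], [351.0, 182.0]]
0.2 [[306.0, 189.0], [351.0, 176.0]]
0.21 [[306.0, 185.0], [351.0, 172.0]]
0.03 [[308.0, 198.0], [354.0, 186.0]]
0.05 [[305.0, 191.0], [349.0, 180.0]]
0.07 [[301.0, 185.0], [345.0, 174.0]]
0.09 [[297.0, 178.0], [341.0, 167.0]]
[[357. 311.]
 [331. 256.]]
```

View pics/t3.png

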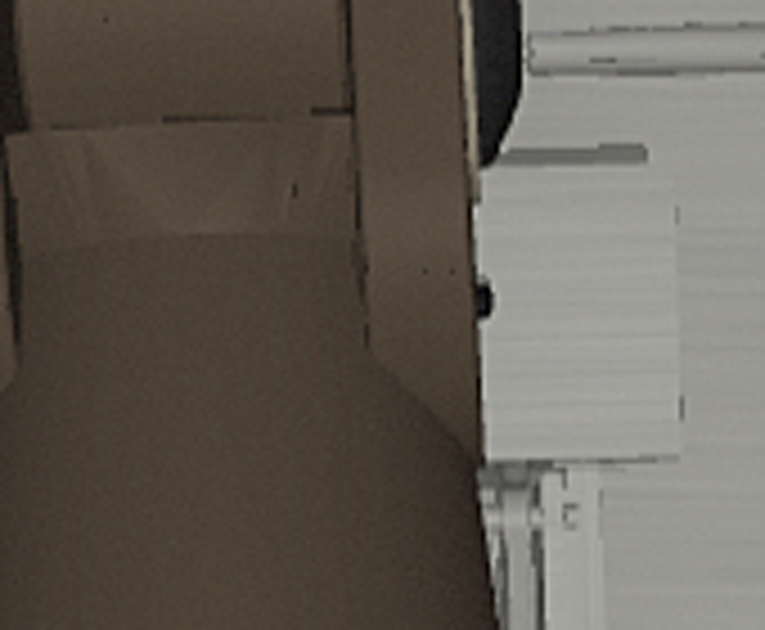

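The top view shows the handle still in place, with its end at (484,300) in the crop. In both side views the fingertips appear about 27 mm higher than the reported TCP. The closed fingers sit above the bar, not around it. I probe down gently to confirm.

Call:
arm_command --pt "0 0 0.01 0 0 0" --pt "0 0 0.01 0 0 0" --pt "0 0 0.01 0 0 0"

```text
t: 4.38
tool_pos: [0.6493, 0.0465, 0.1085]
eef_rot: [[-0.044, 0.999, 0.001], [0.999, 0.044, 0.0], [0.0, 0.001, -1.0]]
wrist_force: [-2.2, 0.6, 4.9]
grip_width: -0.0003
grasp_force: 2.7
```

Call:
arm_command --pt "0 0 0.01 0 0 0" --pt "0 0 0.01 0 0 0" --pt "0 0 0.01 0 0 0"

```text
t: 4.75
tool_pos: [0.6494, 0.0465, 0.1084]
eef_rot: [[-0.044, 0.999, 0.003], [0.999, 0.044, 0.0], [0.0, 0.003, -1.0]]
wrist_force: [-4.8, -1.0, 13.9]
grip_width: -0.0001
grasp_force: 7.3
```

Call:
arm_command --pt "0 0 0.01 0 0 0" --pt "0 0 0.01 0 0 0" --pt "0 0 0.01 0 0 0"

```text
t: 5.12
tool_pos: [0.6495, 0.0465, 0.1083]
eef_rot: [[-0.044, 0.999, 0.005], [0.999, 0.044, 0.0], [0.0, 0.005, -1.0]]
wrist_force: [-9.8, 0.2, 24.1]
grip_width: 0.0002
grasp_force: 11.8
```

Contact came at a reported z of 0.1087 against a bar top of 0.140, so the fingertips really are about 31 mm above the reported TCP. I back off, open, and check the x offset in an image before going lower.

Call:
arm_command --pt "0 0 -0.1 0 0 0" --pt "0 0 -0.2 0 0 0" --pt "0 0 -0.2 0 0 0"

```text
t: 5.5
tool_pos: [0.6501, 0.0465, 0.145]
eef_rot: [[-0.044, 0.999, 0.003], [0.999, 0.044, 0.0], [0.0, 0.003, -1.0]]
wrist_force: [-0.9, 0.8, 0.4]
grip_width: 0.0002
grasp_force: 0.0
```

Call:
arm_command --pt "0 0 0 0 0 0" --pt "0 0 0 0 0 0" --pt "0 0 0 0 0 0" --pt "0 0 0 0 0 0" --pt "0 0 0 0 0 0" --fingers 1

```text
t: 6.12
tool_pos: [0.6491, 0.0465, 0.1436]
eef_rot: [[-0.044, 0.999, -0.0], [0.999, 0.044, 0.0], [0.0, -0.0, -1.0]]
wrist_force: [-0.2, 0.6, -0.1]
grip_width: 0.0854
grasp_force: 0.0
```

Run:
```python
from h import *
c=cam('side'); save(c,'s4.png',(280,130,380,250),6)
s=env.observe(); p=s['tool_pos']; print(s['tool_pos'],s['eef_rot'][2],s['grip_width'],s['q'])
P=[(p[0]+d,p[1]-.011,p[2]+.031+.013) for d in(-.0425,.0425)]
print(((proj(c,P)-(280,130))*6).round().tolist())
```

```text
[0.64911688 0.04644356 0.14362516] [-1.21258079e-05 -7.37344094e-05 -9.99999997e-01] 0.08526372038886139 [ 7.14321932e-02  3.71688854e-01  1.53903497e-01  1.35308501e+00
 -1.00768030e-05  1.59852565e+00]
[[175.0, 390.0], [432.0, 323.0]]
```

View pics/s4.png

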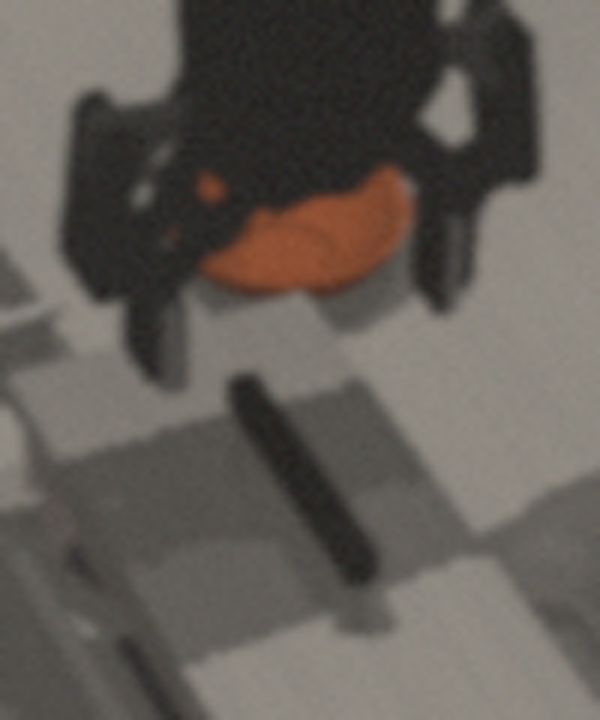

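The pads now straddle the bar: tips at (180,380) and (450,305), bar from (240,385) to (360,570). The x and y residual is at most about 2 mm, so I apply a 31 mm z correction.

```bash
sed -i 's/p=np.array(s\[.tool_pos.\]);/p=np.array(s["tool_pos"])+[0,0,.031];/' h.py
python3 - <<'E'
from h import *
rows((.6488,.0455,.112,2.4))
E
```

```text
at [0.6491 0.0464 0.1746] yaw 2.5 w 0.0853 F [0.4 0.2 0.1] t 6.2
[-0.005, -0.002, 0.313, -0.0, 0.0, 0.001] rows>= 2
```

Call:
arm_command --pt "0 0 0.15 0 0 0" --pt "0 0 0.31 0 0 0" --pt "0 0 0.31 0 0 0" --pt "0 0 0.31 0 0 0"

```text
t: 6.68
tool_pos: [0.6496, 0.0465, 0.0829]
eef_rot: [[-0.044, 0.999, 0.001], [0.999, 0.044, 0.0], [0.0, 0.001, -1.0]]
wrist_force: [-0.0, 0.8, 0.4]
grip_width: 0.0853
grasp_force: 0.0
```

Call:
arm_command --pt "0 0 0 0 0 0" --pt "0 0 0 0 0 0" --pt "0 0 0 0 0 0" --pt "0 0 0 0 0 0" --pt "0 0 0 0 0 0" --pt "0 0 0 0 0 0" --fingers -1 --newtons 60

```text
t: 7.42
tool_pos: [0.6493, 0.0465, 0.082]
eef_rot: [[-0.044, 0.999, 0.001], [0.999, 0.044, 0.0], [0.0, 0.001, -1.0]]
wrist_force: [-0.9, 1.1, 2.2]
grip_width: 0.0109
grasp_force: 59.2
```

Call:
arm_command --pt "0 0 -0.1 0 0 0" --pt "0 0 -0.25 0 0 0" --pt "0 0 -0.4 0 0 0" --pt "0 0 -0.4 0 0 0" --pt "0 0 -0.4 0 0 0" --newtons 100

```text
t: 8.05
tool_pos: [0.6485, 0.0465, 0.1598]
eef_rot: [[-0.044, 0.999, -0.002], [0.999, 0.044, -0.0], [-0.0, -0.002, -1.0]]
wrist_force: [-0.1, -0.7, -4.8]
grip_width: 0.0104
grasp_force: 97.9
```

Run:
```python
from h import *
rows((.57,-.13,.19,0),(.492,-.304,.12,-2),(.492,-.304,.041,-2))
```

```text
at [0.6485 0.0465 0.1908] yaw 2.51 w 0.0104 F [-0.1 -0.7 -4.8] t 8.1
[-0.864, -0.431, 0.005, -0.001, 0.0, 0.028] rows>= 4
[-1.716, -0.858, 0.356, -0.001, 0.0, 0.05] rows>= 7
[-1.716, -0.857, 0.751, -0.001, 0.0, 0.05] rows>= 7
```

Call:
arm_command --pt "-0.2 -0.1 0 0 0 0.01" --pt "-0.4 -0.2 0 0 0 0.02" --pt "-0.6 -0.3 0 0 0 0.03" --pt "-0.8 -0.4 0 0 0 0.03" --pt "-0.95 -0.47 0 0 0 0.04" --pt "-0.95 -0.47 0 0 0 0.04"

```text
t: 8.8
tool_pos: [0.5616, -0.1492, 0.1597]
eef_rot: [[0.023, 1.0, -0.003], [1.0, -0.023, 0.001], [0.0, -0.003, -1.0]]
wrist_force: [-0.7, 0.6, -3.2]
grip_width: 0.0103
grasp_force: 99.5
```

Run:
```python
from h import *
rows((.492,-.304,.12,-2),(.492,-.304,.041,-2))
```

```text
at [ 0.5616 -0.1492  0.1907] yaw -1.29 w 0.0103 F [-0.7  0.6 -3.2] t 8.8
[-0.782, -0.329, 0.354, -0.002, -0.0, 0.008] rows>= 3
[-0.782, -0.328, 0.749, -0.002, -0.0, 0.008] rows>= 4
```

Call:
arm_command --pt "-0.25 -0.11 0 0 0 0" --pt "-0.5 -0.22 0.1 0 0 0" --pt "-0.78 -0.33 0.2 0 0 0" --pt "-0.78 -0.33 0.4 0 0 0" --pt "-0.78 -0.33 0.55 0 0 0" --pt "-0.78 -0.33 0.65 0 0 0" --pt "-0.78 -0.33 0.7 0 0 0" --pt "-0.78 -0.33 0.7 0 0 0"

```text
t: 9.8
tool_pos: [0.4941, -0.3013, 0.0206]
eef_rot: [[0.018, 1.0, -0.002], [1.0, -0.018, 0.001], [0.001, -0.002, -1.0]]
wrist_force: [0.3, -0.4, -2.5]
grip_width: 0.0102
grasp_force: 99.7
```

Run:
```python
from h import *
rows((.492,-.304,.041,-2))
```

```text
at [ 0.4941 -0.3013  0.0516] yaw -1.05 w 0.0102 F [ 0.3 -0.4 -2.5] t 9.8
[-0.014, -0.01, 0.053, -0.001, -0.001, 0.011] rows>= 1
```

Call:
arm_command --pt "0 0 0.02 0 0 0" --pt "0 0 0.04 0 0 0" --pt "0 0 0.05 0 0 0" --pt "0 0 0.06 0 0 0" --pt "0 0 0.06 0 0 0"

```text
t: 10.42
tool_pos: [0.4944, -0.3021, 0.0096]
eef_rot: [[0.019, 1.0, -0.0], [1.0, -0.019, 0.0], [0.0, -0.0, -1.0]]
wrist_force: [-0.1, 0.2, -2.5]
grip_width: 0.0103
grasp_force: 99.7
```

Call:
arm_command --pt "0 0 0.008 0 0 0" --pt "0 0 0.015 0 0 0" --pt "0 0 0.015 0 0 0"

```text
t: 10.8
tool_pos: [0.4948, -0.3023, 0.0091]
eef_rot: [[0.019, 1.0, 0.002], [1.0, -0.019, -0.001], [-0.001, 0.002, -1.0]]
wrist_force: [-6.2, 3.1, 12.8]
grip_width: 0.0101
grasp_force: 102.0
```

Call:
arm_command --pt "0 0 -0.005 0 0 0" --pt "0 0 -0.005 0 0 0" --pt "0 0 -0.005 0 0 0" --pt "0 0 -0.005 0 0 0" --pt "0 0 -0.005 0 0 0" --pt "0 0 -0.005 0 0 0" --fingers 1

```text
t: 11.55
tool_pos: [0.4945, -0.3021, 0.0076]
eef_rot: [[0.019, 1.0, -0.0], [1.0, -0.019, 0.0], [0.0, -0.0, -1.0]]
wrist_force: [-0.2, -0.9, 0.7]
grip_width: 0.0859
grasp_force: 0.0
```

Call:
arm_command --pt "0 0 -0.2 0 0 0" --pt "0 0 -0.5 0 0 0" --pt "0 0 -0.8 0 0 0" --pt "0 0 -0.8 0 0 0" --pt "0.8 0.2 -0.8 0 0 0" --pt "0.8 0.2 -0.8 0 0 0" --pt "0.8 0.2 -0.8 0 0 0" --pt "0.8 0.2 -0.8 0 0 0"

```text
t: 12.55
tool_pos: [0.5377, -0.1404, 0.1669]
eef_rot: [[0.015, 1.0, -0.001], [1.0, -0.015, 0.001], [0.001, -0.001, -1.0]]
wrist_force: [-1.1, -0.3, -0.6]
grip_width: 0.0854
grasp_force: 0.0
```

Run:
```python
from h import *
c=cam('top'); save(c,'t5.png')
rows((.44,.036,.2,2.5))
```

```text
at [ 0.5375 -0.1419  0.1979] yaw -0.95 w 0.0857 F [-0.4  0.4 -0.4] t 12.6
[0.881, -0.502, -0.01, -0.001, 0.0, -0.038] rows>= 4
```

View pics/t5.png

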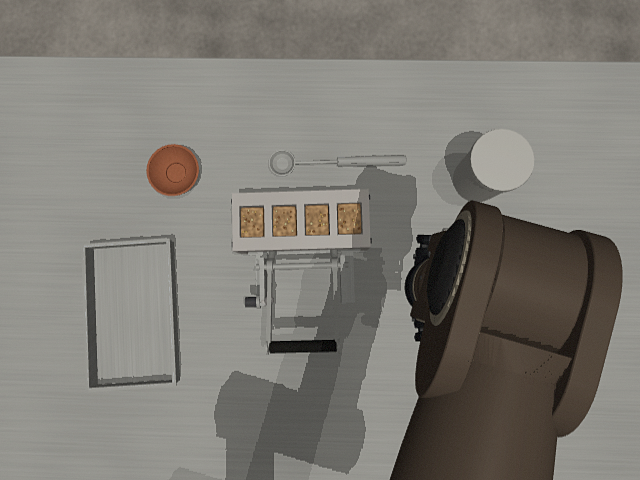

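The cover is laid on the board, hidden under the arm. All four cakes are visible at about (252,221), (285,220), (317,219) and (349,218). The tray has been knocked and is now centred near (132,311). I move over the lever with the fingers shut.

Call:
arm_command --pt "0.3 -0.17 0 0 0 -0.02" --pt "0.6 -0.34 0 0 0 -0.04" --pt "0.88 -0.51 0 0 0 -0.04" --pt "0.88 -0.51 0 0 0 -0.04" --pt "0.88 -0.51 0 0 0 -0.04" --fingers -1

```text
t: 13.22
tool_pos: [0.439, 0.0346, 0.1677]
eef_rot: [[-0.044, 0.999, 0.001], [0.999, 0.044, -0.0], [-0.001, 0.001, -1.0]]
wrist_force: [0.6, -0.1, -0.7]
grip_width: -0.0
grasp_force: 0.0
```

```bash
cat >> h.py <<'E'
def cakes(c,z,box=(0,0,640,480)):
    x0,y0,x1,y1=box; im=c['img'][y0:y1,x0:x1].astype(int); m=((im[...,0]-im[...,2]>28)&(im[...,0]-im[...,1]<45)).astype(np.uint8)*255
    m=cv2.morphologyEx(m,cv2.MORPH_CLOSE,np.ones((5,5)))
    cs,_=cv2.findContours(m,cv2.RETR_EXTERNAL,cv2.CHAIN_APPROX_NONE)
    for k in cs:
        if cv2.contourArea(k)>150: print('cake',(k[:,0].mean(0)+[x0,y0]).round(),rect(c,k[:,0]+[x0,y0],z))
E
python3 - <<'E'
from h import *
c=cam('top')
cakes(c,.094,(215,180,390,260))
print('cover',rect(c,blob(c,(430,200,560,420),(0,0,0),(30,30,30)),.065))
print('tray',ray(c,[(86,246),(173,237),(179,381),(91,386)],.04).round(3).tolist())
rows((.437,.035,.14,2.5),(.437,.035,.068,2.5))
E
```

```text
cake [252. 222.] (array([0.6444, 0.1289]), array([0.0519, 0.0382]), 2.04)
cake [284. 221.] (array([0.648 , 0.0729]), array([0.0506, 0.0396]), 1.73)
cake [317. 220.] (array([0.6508, 0.0178]), array([0.0503, 0.0396]), 1.2)
cake [349. 218.] (array([ 0.6544, -0.038 ]), array([0.0519, 0.0378]), 1.11)
cover (array([ 0.4956, -0.3019]), array([0.0957, 0.0101]), 88.8)
tray [[0.6, 0.441, 0.04], [0.62, 0.281, 0.04], [0.363, 0.258, 0.04], [0.349, 0.416, 0.04]]
at [0.4395 0.0341 0.1987] yaw 2.48 w -0.0005 F [-0.1 -0.7 -0.4] t 13.3
[0.005, -0.012, 0.293, 0.0, 0.0, -0.0] rows>= 1
[0.006, -0.012, 0.653, 0.0, 0.0, -0.0] rows>= 3
```

Call:
arm_command --pt "0 -0.01 0.15 0 0 0" --pt "-0.005 -0.01 0.3 0 0 0" --pt "-0.005 -0.01 0.36 0 0 0" --pt "-0.005 -0.01 0.42 0 0 0" --pt "-0.005 -0.01 0.48 0 0 0" --pt "-0.005 -0.01 0.54 0 0 0" --pt "-0.005 -0.01 0.58 0 0 0" --pt "-0.005 -0.01 0.62 0 0 0" --pt "-0.005 -0.01 0.64 0 0 0"

```text
t: 14.4
tool_pos: [0.4375, 0.0335, 0.0393]
eef_rot: [[-0.043, 0.999, 0.0], [0.999, 0.043, 0.0], [0.0, 0.0, -1.0]]
wrist_force: [-1.3, -0.6, -0.0]
grip_width: -0.0002
grasp_force: 0.0
```

Call:
arm_command --pt "0 0 0.01 0 0 0" --pt "0 0 0.02 0 0 0" --pt "0 0 0.02 0 0 0"

```text
t: 14.78
tool_pos: [0.4374, 0.0338, 0.0366]
eef_rot: [[-0.044, 0.999, 0.001], [0.999, 0.044, -0.0], [-0.0, 0.001, -1.0]]
wrist_force: [-3.6, -1.0, 6.9]
grip_width: -0.0001
grasp_force: 3.5
```

Call:
arm_command --pt "0 0 0.015 0 0 0" --pt "0 0 0.02 0 0 0" --pt "0 0 0.02 0 0 0"

```text
t: 15.15
tool_pos: [0.4377, 0.0339, 0.0352]
eef_rot: [[-0.044, 0.999, 0.003], [0.999, 0.044, -0.0], [-0.0, 0.003, -1.0]]
wrist_force: [-10.1, -1.0, 29.9]
grip_width: -0.0001
grasp_force: 14.9
```

Call:
arm_command --pt "0 0 -0.3 0 0 0" --pt "0 0 -0.6 0 0 0" --pt "0 0 -0.8 0 0 0" --pt "0 0 -0.8 0 0 0" --pt "0 0 -0.8 0 0 0" --pt "0 0 -0.8 0 0 0" --pt "-0.9 -0.8 -0.8 0 0 0" --pt "-0.9 -0.8 -0.8 0 0 0" --pt "-0.9 -0.8 -0.8 0 0 0" --pt "-0.9 -0.8 -0.8 0 0 0" --fingers 1

```text
t: 16.4
tool_pos: [0.2831, -0.1537, 0.1907]
eef_rot: [[-0.044, 0.999, -0.001], [0.999, 0.044, 0.0], [0.001, -0.001, -1.0]]
wrist_force: [0.4, -1.1, 0.7]
grip_width: 0.0853
grasp_force: 0.0
```

Run:
```python
from h import *
c=cam('top'); save(c,'t6.png',(70,160,400,400),2.4)
cakes(c,.121,(215,180,390,260))
print('grip',rect(c,blob(c,(255,320,345,375),(0,0,0),(40,40,40)),.062))
rows((.6,.0,.2,2.5))
```

```text
cake [250. 220.] (array([0.6438, 0.1284]), array([0.0524, 0.0405]), 2.07)
cake [283. 219.] (array([0.6465, 0.0731]), array([0.0524, 0.0402]), 1.75)
cake [316. 218.] (array([0.6492, 0.017 ]), array([0.0522, 0.0384]), 1.43)
cake [349. 216.] (array([ 0.6527, -0.038 ]), array([0.0538, 0.0383]), 1.11)
grip (array([0.4345, 0.0356]), array([0.1083, 0.0184]), 92.56)
at [ 0.2794 -0.1574  0.2218] yaw 2.13 w 0.0855 F [-2.  -0.5  0.7] t 16.4
[0.727, 1.631, 0.101, -0.003, 0.001, -0.004] rows>= 6
```

View pics/t6.png

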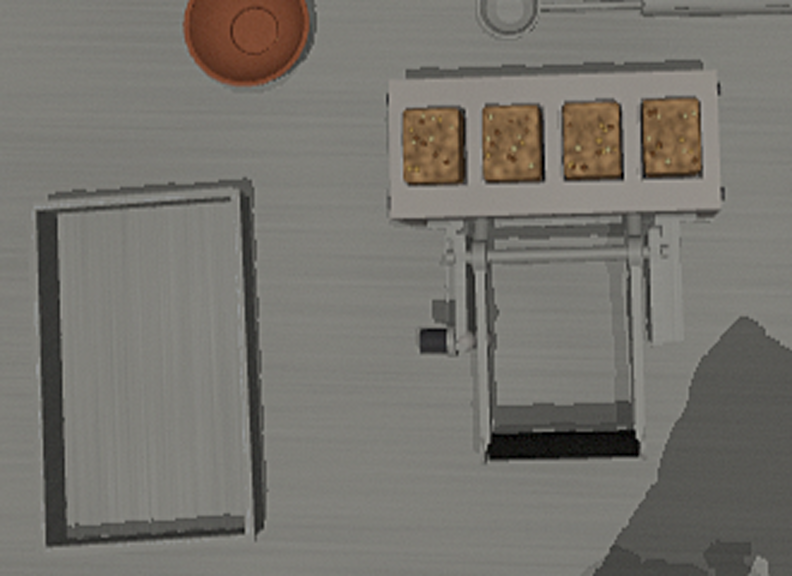

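The lever stays down, with its grip at crop (563,445) and consistent with 59 mm height. All four cakes are raised. The tray's rim in the crop runs (37,208), (243,188), (257,540), (47,545), so its centre is about (0.483, 0.349) with a yaw of 5.4°. Now I start picking.

Call:
arm_command --pt "0.3 0.4 0 0 0 0" --pt "0.5 0.7 0 0 0 0" --pt "0.8 1 0.1 0 0 0" --pt "0.8 1 0.1 0 0 0" --pt "0.8 1 0.1 0 0 0"

```text
t: 17.08
tool_pos: [0.4788, 0.0182, 0.1688]
eef_rot: [[-0.048, 0.999, -0.004], [0.999, 0.048, 0.0], [0.0, -0.004, -1.0]]
wrist_force: [0.0, -0.0, 0.1]
grip_width: 0.0854
grasp_force: 0.0
```

Run:
```python
from h import *
rows((.6438,.1284,.17,2.5))
```

```text
at [0.4788 0.0182 0.1998] yaw 2.74 w 0.0854 F [ 0.  -0.   0.1] t 17.1
[0.511, 0.851, 0.146, -0.003, -0.0, 0.003] rows>= 4
```

Call:
arm_command --pt "0.25 0.4 0.1 0 0 0" --pt "0.51 0.83 0.15 0 0 0" --pt "0.51 0.83 0.15 0 0 0" --pt "0.51 0.83 0.15 0 0 0" --pt "0.51 0.83 0.15 0 0 0"

```text
t: 17.7
tool_pos: [0.6384, 0.1243, 0.1404]
eef_rot: [[-0.044, 0.999, -0.003], [0.999, 0.044, -0.001], [-0.001, -0.003, -1.0]]
wrist_force: [-0.1, 0.0, 0.3]
grip_width: 0.0853
grasp_force: 0.0
```

Run:
```python
from h import *
rows((.6438,.1284,.10,2.5))
```

```text
at [0.6384 0.1243 0.1714] yaw 2.5 w 0.0853 F [-0.1  0.   0.3] t 17.7
[0.019, 0.029, 0.357, -0.002, 0.0, 0.0] rows>= 2
```

Call:
arm_command --pt "0.016 0.025 0 0 0 0" --pt "0.016 0.025 0.2 0 0 0" --pt "0.016 0.025 0.35 0 0 0" --pt "0.016 0.025 0.35 0 0 0" --pt "0.016 0.025 0.35 0 0 0"

```text
t: 18.32
tool_pos: [0.6445, 0.1279, 0.0738]
eef_rot: [[-0.043, 0.999, 0.002], [0.999, 0.043, 0.0], [0.0, 0.002, -1.0]]
wrist_force: [-0.1, 0.6, 0.1]
grip_width: 0.0855
grasp_force: 0.0
```

Call:
arm_command --pt "0 0 0 0 0 0" --pt "0 0 0 0 0 0" --pt "0 0 0 0 0 0" --pt "0 0 0 0 0 0" --fingers -1 --newtons 50

```text
t: 18.82
tool_pos: [0.6449, 0.1283, 0.0734]
eef_rot: [[-0.044, 0.999, 0.002], [0.999, 0.044, 0.0], [0.0, 0.002, -1.0]]
wrist_force: [-1.7, -0.3, 6.0]
grip_width: 0.0505
grasp_force: 53.8
```

Call:
arm_command --pt "0 0 -0.1 0 0 0" --pt "0 0 -0.25 0 0 0" --pt "0 0 -0.4 0 0 0" --pt "0 0 -0.4 0 0 0"

```text
t: 19.32
tool_pos: [0.6456, 0.1286, 0.1546]
eef_rot: [[-0.044, 0.999, 0.005], [0.999, 0.044, 0.001], [0.001, 0.005, -1.0]]
wrist_force: [0.2, 1.3, -0.8]
grip_width: 0.0507
grasp_force: 53.6
```

Run:
```python
from h import *
rows((.5413,.3906,.17,5),(.5413,.3906,.03,5))
```

```text
at [0.6456 0.1286 0.1856] yaw 2.51 w 0.0507 F [ 0.2  1.3 -0.8] t 19.3
[1.332, -0.464, 0.077, 0.003, -0.0, -0.028] rows>= 5
[1.331, -0.467, 0.777, 0.003, -0.0, -0.028] rows>= 6
```

Call:
arm_command --pt "0.25 -0.08 0 0 0 0" --pt "0.5 -0.16 0 0 0 -0.01" --pt "0.75 -0.25 0 0 0 -0.02" --pt "1 -0.35 0.08 0 0 -0.028" --pt "1 -0.35 0.08 0 0 -0.028" --pt "1 -0.35 0.08 0 0 -0.028"

```text
t: 20.08
tool_pos: [0.565, 0.3247, 0.1347]
eef_rot: [[-0.088, 0.996, -0.001], [0.996, 0.088, -0.001], [-0.001, -0.001, -1.0]]
wrist_force: [-0.3, -0.5, -1.0]
grip_width: 0.0508
grasp_force: 53.5
```

Run:
```python
from h import *
rows((.5413,.3906,.17,5),(.5413,.3906,.03,5))
```

```text
at [0.565  0.3247 0.1657] yaw 5.06 w 0.0508 F [-0.3 -0.5 -1. ] t 20.1
[0.339, -0.089, -0.022, -0.001, 0.001, 0.001] rows>= 2
[0.339, -0.088, 0.678, -0.001, 0.001, 0.001] rows>= 3
```

Call:
arm_command --pt "0.2 -0.05 0 0 0 0" --pt "0.33 -0.09 0.1 0 0 0" --pt "0.33 -0.09 0.35 0 0 0" --pt "0.33 -0.09 0.6 0 0 0" --pt "0.33 -0.09 0.68 0 0 0" --pt "0.33 -0.09 0.68 0 0 0"

```text
t: 20.82
tool_pos: [0.542, 0.3879, -0.0006]
eef_rot: [[-0.086, 0.996, -0.001], [0.996, 0.086, -0.001], [-0.001, -0.001, -1.0]]
wrist_force: [0.2, -0.3, -0.1]
grip_width: 0.0508
grasp_force: 53.5
```

Run:
```python
from h import *
rows((.5413,.3906,.0165,5))
```

```text
at [0.542  0.3879 0.0304] yaw 4.93 w 0.0508 F [ 0.2 -0.3 -0.1] t 20.8
[0.014, -0.002, 0.069, -0.001, 0.001, -0.001] rows>= 1
```

Call:
arm_command --pt "0.01 0 0.03 0 0 0" --pt "0.01 0 0.06 0 0 0" --pt "0.01 0 0.065 0 0 0" --pt "0.01 0 0.065 0 0 0"

```text
t: 21.32
tool_pos: [0.5416, 0.3913, -0.013]
eef_rot: [[-0.088, 0.996, 0.0], [0.996, 0.088, 0.0], [0.0, 0.0, -1.0]]
wrist_force: [0.3, 1.5, -0.9]
grip_width: 0.051
grasp_force: 53.5
```

Call:
arm_command --pt "0 0 0 0 0 0" --pt "0 0 0 0 0 0" --pt "0 0 0 0 0 0" --pt "0 0 0 0 0 0" --fingers 0.5

```text
t: 21.82
tool_pos: [0.5415, 0.3911, -0.0132]
eef_rot: [[-0.088, 0.996, 0.0], [0.996, 0.088, 0.0], [0.0, 0.0, -1.0]]
wrist_force: [-1.0, 0.2, -0.1]
grip_width: 0.0641
grasp_force: 0.0
```

Call:
arm_command --pt "0 0 -0.2 0 0 0" --pt "0 0 -0.5 0 0 0" --pt "0 0 -0.75 0 0 0" --pt "0 0 -0.75 0 0 0"

```text
t: 22.32
tool_pos: [0.5437, 0.3927, 0.1423]
eef_rot: [[-0.088, 0.996, 0.007], [0.996, 0.088, 0.005], [0.005, 0.008, -1.0]]
wrist_force: [0.5, 0.5, -0.5]
grip_width: 0.0642
grasp_force: 0.0
```

Run:
```python
from h import *
rows((.6468,.0731,.17,2.5))
```

```text
at [0.5437 0.3927 0.1733] yaw 5.02 w 0.0642 F [ 0.5  0.5 -0.5] t 22.3
[-1.637, 0.374, 0.012, 0.005, -0.003, 0.028] rows>= 6
```

Call:
arm_command --pt "-0.3 0.06 0 0 0 0.01" --pt "-0.6 0.14 0 0 0 0.02" --pt "-0.9 0.24 0 0 0 0.028" --pt "-0.9 0.24 0 0 0 0.028" --pt "-0.9 0.24 0 0 0 0.028" --fingers 0.85

```text
t: 22.95
tool_pos: [0.6047, 0.2158, 0.1357]
eef_rot: [[-0.043, 0.999, -0.001], [0.999, 0.043, -0.0], [-0.0, -0.001, -1.0]]
wrist_force: [-0.4, 0.3, 0.7]
grip_width: 0.0788
grasp_force: 0.0
```

Run:
```python
from h import *
rows((.6475,.0731,.165,2.5))
```

```text
at [0.6047 0.2158 0.1667] yaw 2.46 w 0.0788 F [-0.4  0.3  0.7] t 22.9
[-0.722, 0.183, 0.008, -0.001, 0.0, -0.0] rows>= 3
```

Call:
arm_command --pt "-0.3 0.08 0 0 0 0" --pt "-0.6 0.16 0 0 0 0" --pt "-0.71 0.18 0 0 0 0" --pt "-0.71 0.18 0 0 0 0" --pt "-0.71 0.18 0 0 0 0" --pt "-0.71 0.18 0 0 0 0"

```text
t: 23.7
tool_pos: [0.6469, 0.0775, 0.1367]
eef_rot: [[-0.046, 0.999, -0.0], [0.999, 0.046, 0.0], [0.0, -0.0, -1.0]]
wrist_force: [0.1, 0.4, -0.0]
grip_width: 0.079
grasp_force: 0.0
```

Run:
```python
from h import *
rows((.6475,.0731,.1035,2.5))
c=cam('top'); cakes(c,.033,(60,220,230,400)); save(c,'t7.png',(60,160,400,400),2.3)
```

```text
at [0.6469 0.0775 0.1677] yaw 2.64 w 0.079 F [ 0.1  0.4 -0. ] t 23.7
[-0.022, 0.002, 0.321, -0.0, -0.0, 0.002] rows>= 2
cake [114. 279.] (array([0.5417, 0.3875]), array([0.0515, 0.048 ]), 5.67)
```

Call:
arm_command --pt "-0.02 0 0.1 0 0 0" --pt "-0.02 0 0.25 0 0 0" --pt "-0.02 0 0.32 0 0 0" --pt "-0.02 0 0.32 0 0 0" --pt "-0.02 0 0.32 0 0 0"

```text
t: 24.38
tool_pos: [0.6481, 0.0721, 0.0739]
eef_rot: [[-0.044, 0.999, 0.001], [0.999, 0.044, 0.0], [0.0, 0.002, -1.0]]
wrist_force: [-0.3, 0.1, -0.5]
grip_width: 0.0789
grasp_force: 0.0
```

Call:
arm_command --pt "0 0 0 0 0 0" --pt "0 0 0 0 0 0" --pt "0 0 0 0 0 0" --pt "0 0 0 0 0 0" --fingers -1

```text
t: 24.88
tool_pos: [0.6482, 0.0718, 0.0741]
eef_rot: [[-0.044, 0.999, 0.002], [0.999, 0.044, 0.0], [0.0, 0.002, -1.0]]
wrist_force: [0.4, -0.0, 5.8]
grip_width: 0.0505
grasp_force: 54.9
```

Call:
arm_command --pt "0 0 -0.1 0 0 0" --pt "0 0 -0.25 0 0 0" --pt "0 0 -0.35 0 0 0" --pt "0.25 -0.07 -0.35 0 0 0" --pt "0.5 -0.14 -0.35 0 0 -0.01" --pt "0.75 -0.22 -0.35 0 0 -0.02" --pt "1 -0.3 -0.35 0 0 -0.028" --pt "1 -0.3 -0.35 0 0 -0.028" --pt "1 -0.3 -0.35 0 0 -0.028"

```text
t: 26.0
tool_pos: [0.5786, 0.2688, 0.1424]
eef_rot: [[-0.088, 0.996, -0.0], [0.996, 0.088, -0.001], [-0.001, -0.0, -1.0]]
wrist_force: [0.3, -0.3, -0.2]
grip_width: 0.0509
grasp_force: 54.3
```

Run:
```python
from h import *
rows((.5481,.3190,.165,5),(.5481,.3190,.03,5))
```

```text
at [0.5786 0.2688 0.1734] yaw 5.05 w 0.0509 F [ 0.3 -0.3 -0.2] t 26.0
[0.264, -0.13, 0.042, -0.0, 0.0, 0.001] rows>= 1
[0.264, -0.13, 0.717, -0.0, 0.0, 0.001] rows>= 3
```

Call:
arm_command --pt "0.15 -0.07 0 0 0 0" --pt "0.26 -0.13 0.05 0 0 0" --pt "0.26 -0.13 0.2 0 0 0" --pt "0.26 -0.13 0.4 0 0 0" --pt "0.26 -0.13 0.6 0 0 0" --pt "0.26 -0.13 0.7 0 0 0" --pt "0.26 -0.13 0.75 0 0 0" --pt "0.26 -0.13 0.77 0 0 0" --pt "0.26 -0.13 0.77 0 0 0"

```text
t: 27.12
tool_pos: [0.549, 0.3183, -0.0106]
eef_rot: [[-0.087, 0.996, 0.001], [0.996, 0.087, 0.0], [0.0, 0.001, -1.0]]
wrist_force: [-0.2, 0.2, -1.1]
grip_width: 0.0504
grasp_force: 54.3
```

Call:
arm_command --pt "0 0 0 0 0 0" --pt "0 0 0 0 0 0" --pt "0 0 0 0 0 0" --pt "0 0 0 0 0 0" --fingers 0.5

```text
t: 27.62
tool_pos: [0.5483, 0.3186, -0.0111]
eef_rot: [[-0.088, 0.996, 0.0], [0.996, 0.088, 0.0], [0.0, 0.0, -1.0]]
wrist_force: [0.4, 1.0, -0.4]
grip_width: 0.0643
grasp_force: 0.0
```

Call:
arm_command --pt "0 0 -0.2 0 0 0" --pt "0 0 -0.5 0 0 0" --pt "0 0 -0.75 0 0 0" --pt "-0.3 0.08 -0.75 0 0 0.01" --pt "-0.6 0.16 -0.75 0 0 0.02" --pt "-0.9 0.26 -0.75 0 0 0.028" --pt "-0.9 0.26 -0.75 0 0 0.028" --pt "-0.9 0.26 -0.75 0 0 0.028"

```text
t: 28.62
tool_pos: [0.6158, 0.1436, 0.1386]
eef_rot: [[-0.043, 0.999, -0.0], [0.999, 0.043, 0.0], [0.0, -0.0, -1.0]]
wrist_force: [-0.3, 0.9, -0.0]
grip_width: 0.0642
grasp_force: 0.0
```

Run:
```python
from h import *
rows((.6502,.0170,.165,2.5))
```

```text
at [0.6158 0.1436 0.1696] yaw 2.46 w 0.0642 F [-0.3  0.9 -0. ] t 28.6
[-0.64, 0.145, 0.023, -0.0, -0.0, -0.0] rows>= 3
```

Call:
arm_command --pt "-0.3 0.08 0 0 0 0" --pt "-0.63 0.145 0 0 0 0" --pt "-0.63 0.145 0.02 0 0 0" --pt "-0.63 0.145 0.02 0 0 0" --pt "-0.63 0.145 0.02 0 0 0" --fingers 0.85

```text
t: 29.25
tool_pos: [0.65, 0.0211, 0.1348]
eef_rot: [[-0.046, 0.999, -0.0], [0.999, 0.046, 0.0], [0.0, -0.0, -1.0]]
wrist_force: [-0.4, -0.4, -0.3]
grip_width: 0.0787
grasp_force: 0.0
```

Run:
```python
from h import *
rows((.6502,.0170,.1045,2.5))
c=cam('top'); cakes(c,.033,(60,220,230,400))
```

```text
at [0.65   0.0211 0.1658] yaw 2.65 w 0.0787 F [-0.4 -0.4 -0.3] t 29.2
[-0.021, 0.0, 0.306, -0.0, -0.0, 0.002] rows>= 1
cake [114. 279.] (array([0.5416, 0.3867]), array([0.0514, 0.0481]), 3.4)
cake [153. 276.] (array([0.5488, 0.3157]), array([0.0513, 0.0461]), 3.02)
```

Call:
arm_command --pt "-0.018 0 0.1 0 0 0" --pt "-0.018 0 0.25 0 0 0" --pt "-0.018 0 0.305 0 0 0" --pt "-0.018 0 0.305 0 0 0" --pt "-0.018 0 0.305 0 0 0"

```text
t: 29.92
tool_pos: [0.6512, 0.0159, 0.075]
eef_rot: [[-0.044, 0.999, 0.002], [0.999, 0.044, 0.0], [-0.0, 0.002, -1.0]]
wrist_force: [0.2, -0.7, 0.3]
grip_width: 0.0789
grasp_force: 0.0
```

Call:
arm_command --pt "0 0 0 0 0 0" --pt "0 0 0 0 0 0" --pt "0 0 0 0 0 0" --pt "0 0 0 0 0 0" --fingers -1

```text
t: 30.42
tool_pos: [0.6512, 0.0155, 0.075]
eef_rot: [[-0.044, 0.999, 0.002], [0.999, 0.044, 0.0], [0.0, 0.002, -1.0]]
wrist_force: [-1.6, 0.3, 5.3]
grip_width: 0.0507
grasp_force: 53.5
```

Call:
arm_command --pt "0 0 -0.1 0 0 0" --pt "0 0 -0.25 0 0 0" --pt "0 0 -0.35 0 0 0" --pt "0.25 -0.1 -0.35 0 0 0" --pt "0.5 -0.25 -0.35 0 0 -0.01" --pt "0.75 -0.4 -0.35 0 0 -0.02" --pt "1 -0.55 -0.35 0 0 -0.028" --pt "1 -0.55 -0.35 0 0 -0.028" --pt "1 -0.55 -0.35 0 0 -0.028"

```text
t: 31.55
tool_pos: [0.5319, 0.2104, 0.1436]
eef_rot: [[-0.088, 0.996, 0.0], [0.996, 0.088, -0.0], [-0.0, 0.0, -1.0]]
wrist_force: [0.5, -0.3, -1.2]
grip_width: 0.0506
grasp_force: 53.2
```

Run:
```python
from h import *
rows((.4179,.3790,.165,5),(.4179,.3790,.03,5))
```

```text
at [0.5319 0.2104 0.1746] yaw 5.06 w 0.0506 F [ 0.5 -0.3 -1.2] t 31.6
[0.89, -0.494, 0.048, 0.0, 0.0, 0.001] rows>= 4
[0.89, -0.494, 0.723, 0.0, 0.0, 0.001] rows>= 4
```

Call:
arm_command --pt "0.25 -0.12 0 0 0 0" --pt "0.5 -0.26 0 0 0 0" --pt "0.75 -0.4 0 0 0 0" --pt "0.88 -0.49 0.05 0 0 0" --pt "0.88 -0.49 0.2 0 0 0" --pt "0.88 -0.49 0.4 0 0 0" --pt "0.88 -0.49 0.6 0 0 0" --pt "0.88 -0.49 0.7 0 0 0" --pt "0.88 -0.49 0.75 0 0 0" --pt "0.88 -0.49 0.775 0 0 0" --pt "0.88 -0.49 0.775 0 0 0"

```text
t: 32.92
tool_pos: [0.4195, 0.3772, -0.0109]
eef_rot: [[-0.087, 0.996, 0.001], [0.996, 0.087, 0.0], [0.0, 0.001, -1.0]]
wrist_force: [1.0, -0.4, -0.4]
grip_width: 0.0509
grasp_force: 53.1
```

Call:
arm_command --pt "0 0 0 0 0 0" --pt "0 0 0 0 0 0" --pt "0 0 0 0 0 0" --pt "0 0 0 0 0 0" --fingers 0.5

```text
t: 33.42
tool_pos: [0.4189, 0.3774, -0.0111]
eef_rot: [[-0.088, 0.996, 0.0], [0.996, 0.088, 0.0], [0.0, 0.0, -1.0]]
wrist_force: [-0.2, -0.0, -0.0]
grip_width: 0.064
grasp_force: 0.0
```

Call:
arm_command --pt "0 0 -0.2 0 0 0" --pt "0 0 -0.5 0 0 0" --pt "0 0 -0.75 0 0 0" --pt "-0.25 0.12 -0.75 0 0 0.01" --pt "-0.5 0.25 -0.75 0 0 0.02" --pt "-0.75 0.4 -0.75 0 0 0.028" --pt "-1 0.55 -0.75 0 0 0.028" --pt "-1 0.55 -0.75 0 0 0.028" --pt "-1 0.55 -0.75 0 0 0.028"

```text
t: 34.55
tool_pos: [0.5458, 0.1876, 0.1386]
eef_rot: [[-0.043, 0.999, -0.001], [0.999, 0.043, 0.0], [0.0, -0.0, -1.0]]
wrist_force: [0.2, -0.3, 0.8]
grip_width: 0.0639
grasp_force: 0.0
```

Run:
```python
from h import *
rows((.6532,-.0375,.165,2.5))
```

```text
at [0.5458 0.1876 0.1696] yaw 2.46 w 0.0639 F [ 0.2 -0.3  0.8] t 34.5
[-1.147, 0.488, 0.022, -0.0, -0.0, -0.0] rows>= 4
```

Call:
arm_command --pt "-0.3 0.13 0 0 0 0" --pt "-0.6 0.26 0 0 0 0" --pt "-0.9 0.39 0 0 0 0" --pt "-1 0.48 0.02 0 0 0" --pt "-1 0.48 0.02 0 0 0" --pt "-1 0.48 0.02 0 0 0" --fingers 0.85

```text
t: 35.3
tool_pos: [0.65, -0.0063, 0.1346]
eef_rot: [[-0.046, 0.999, -0.001], [0.999, 0.046, 0.0], [0.0, -0.001, -1.0]]
wrist_force: [-0.3, 0.0, 0.2]
grip_width: 0.0794
grasp_force: 0.0
```

Run:
```python
from h import *
rows((.6532,-.0375,.1055,2.5))
c=cam('top'); cakes(c,.033,(60,220,230,400))
```

```text
at [ 0.65   -0.0063  0.1656] yaw 2.61 w 0.0794 F [-0.3  0.   0.2] t 35.3
[-0.157, 0.009, 0.301, -0.0, -0.0, 0.001] rows>= 2
cake [118. 346.] (array([0.4201, 0.3738]), array([0.0522, 0.0482]), 5.21)
cake [114. 279.] (array([0.5416, 0.3867]), array([0.0514, 0.0481]), 3.4)
cake [153. 276.] (array([0.5486, 0.3157]), array([0.0512, 0.0461]), 3.02)
```

Call:
arm_command --pt "-0.1 0.009 0 0 0 0" --pt "-0.155 0.009 0 0 0 0" --pt "-0.155 0.009 0.1 0 0 0" --pt "-0.155 0.009 0.25 0 0 0" --pt "-0.155 0.009 0.3 0 0 0" --pt "-0.155 0.009 0.3 0 0 0" --pt "-0.155 0.009 0.3 0 0 0"

```text
t: 36.22
tool_pos: [0.6545, -0.039, 0.076]
eef_rot: [[-0.044, 0.999, 0.002], [0.999, 0.044, -0.0], [-0.0, 0.002, -1.0]]
wrist_force: [0.4, -0.4, 0.2]
grip_width: 0.0793
grasp_force: 0.0
```

Call:
arm_command --pt "0 0 0 0 0 0" --pt "0 0 0 0 0 0" --pt "0 0 0 0 0 0" --pt "0 0 0 0 0 0" --fingers -1

```text
t: 36.72
tool_pos: [0.6544, -0.0389, 0.076]
eef_rot: [[-0.044, 0.999, 0.002], [0.999, 0.044, -0.0], [-0.0, 0.002, -1.0]]
wrist_force: [-1.2, -0.5, 6.1]
grip_width: 0.0507
grasp_force: 52.9
```

Call:
arm_command --pt "0 0 -0.1 0 0 0" --pt "0 0 -0.25 0 0 0" --pt "0 0 -0.35 0 0 0" --pt "0.25 -0.1 -0.35 0 0 0" --pt "0.5 -0.25 -0.35 0 0 -0.01" --pt "0.75 -0.4 -0.35 0 0 -0.02" --pt "1 -0.55 -0.35 0 0 -0.028" --pt "1 -0.55 -0.35 0 0 -0.028" --pt "1 -0.55 -0.35 0 0 -0.028"

```text
t: 37.85
tool_pos: [0.5352, 0.1562, 0.1448]
eef_rot: [[-0.088, 0.996, 0.0], [0.996, 0.088, -0.0], [-0.0, 0.0, -1.0]]
wrist_force: [1.1, -0.3, -1.4]
grip_width: 0.0501
grasp_force: 52.3
```

Run:
```python
from h import *
rows((.4247,.3060,.165,5),(.4247,.3060,.03,5))
```

```text
at [0.5352 0.1562 0.1758] yaw 5.07 w 0.0501 F [ 1.1 -0.3 -1.4] t 37.9
[0.795, -0.484, 0.054, 0.0, 0.0, 0.001] rows>= 3
[0.795, -0.485, 0.729, 0.0, 0.0, 0.001] rows>= 4
```

Call:
arm_command --pt "0.25 -0.14 0 0 0 0" --pt "0.5 -0.3 0 0 0 0" --pt "0.7 -0.42 0 0 0 0" --pt "0.79 -0.48 0.05 0 0 0" --pt "0.79 -0.48 0.2 0 0 0" --pt "0.79 -0.48 0.4 0 0 0" --pt "0.79 -0.48 0.6 0 0 0" --pt "0.79 -0.48 0.7 0 0 0" --pt "0.79 -0.48 0.75 0 0 0" --pt "0.79 -0.48 0.775 0 0 0" --pt "0.79 -0.48 0.775 0 0 0"

```text
t: 39.22
tool_pos: [0.4263, 0.3051, -0.0099]
eef_rot: [[-0.087, 0.996, 0.001], [0.996, 0.087, 0.0], [0.0, 0.001, -1.0]]
wrist_force: [-0.1, -0.4, -0.3]
grip_width: 0.0508
grasp_force: 52.3
```

Call:
arm_command --pt "0 0 0 0 0 0" --pt "0 0 0 0 0 0" --pt "0 0 0 0 0 0" --pt "0 0 0 0 0 0" --fingers 0.5

```text
t: 39.72
tool_pos: [0.4257, 0.3052, -0.0101]
eef_rot: [[-0.088, 0.996, 0.0], [0.996, 0.088, 0.0], [0.0, 0.0, -1.0]]
wrist_force: [0.3, 0.5, -0.0]
grip_width: 0.0641
grasp_force: 0.0
```

Call:
arm_command --pt "0 0 -0.2 0 0 0" --pt "0 0 -0.5 0 0 0" --pt "0 0 -0.75 0 0 0" --pt "-0.25 0 -0.75 0 0 0.01" --pt "-0.5 0 -0.75 0 0 0.02" --pt "-0.75 0 -0.75 0 0 0.028" --pt "-1 0 -0.75 0 0 0.028" --pt "-1 0 -0.75 0 0 0.028" --pt "-1 0 -0.75 0 0 0.028"

```text
t: 40.85
tool_pos: [0.4432, 0.106, 0.1398]
eef_rot: [[-0.043, 0.999, 0.0], [0.999, 0.043, 0.0], [0.0, 0.0, -1.0]]
wrist_force: [0.2, 0.3, -0.0]
grip_width: 0.0642
grasp_force: 0.0
```

Run:
```python
from h import *
rows((.4325,.0353,.13,2.5))
```

```text
at [0.4432 0.106  0.1708] yaw 2.47 w 0.0642 F [ 0.2  0.3 -0. ] t 40.9
[-0.351, -0.069, 0.204, 0.0, -0.0, -0.0] rows>= 2
```

Call:
arm_command --pt "-0.2 -0.04 0 0 0 0" --pt "-0.345 -0.065 0.1 0 0 0" --pt "-0.345 -0.065 0.2 0 0 0" --pt "-0.345 -0.065 0.2 0 0 0" --pt "-0.345 -0.065 0.2 0 0 0"

```text
t: 41.48
tool_pos: [0.4336, 0.0374, 0.1003]
eef_rot: [[-0.046, 0.999, 0.0], [0.999, 0.046, 0.0], [0.0, 0.0, -1.0]]
wrist_force: [-0.1, -0.4, 0.1]
grip_width: 0.0642
grasp_force: 0.0
```

Run:
```python
from h import *
rows((.4335,.0353,.042,2.5))
c=cam('top'); cakes(c,.033,(60,220,230,400))
```

```text
at [0.4336 0.0374 0.1313] yaw 2.61 w 0.0642 F [-0.1 -0.4  0.1] t 41.5
[-0.01, -0.001, 0.447, 0.0, -0.0, 0.001] rows>= 2
cake [118. 346.] (array([0.4199, 0.3741]), array([0.0519, 0.0477]), 3.37)
cake [157. 343.] (array([0.4269, 0.3024]), array([0.0523, 0.0444]), 5.4)
cake [114. 279.] (array([0.5415, 0.3876]), array([0.0513, 0.0465]), 3.16)
cake [153. 276.] (array([0.5489, 0.3164]), array([0.0511, 0.046 ]), 5.41)
```

All four cakes lie separately in the tray. Now I pinch the lever and lift it.

Call:
arm_command --pt "-0.01 0 0.15 0 0 0" --pt "-0.01 0 0.3 0 0 0" --pt "-0.01 0 0.44 0 0 0" --pt "-0.01 0 0.44 0 0 0" --pt "-0.01 0 0.44 0 0 0"

```text
t: 42.15
tool_pos: [0.4343, 0.0347, 0.0131]
eef_rot: [[-0.044, 0.999, 0.002], [0.999, 0.044, 0.0], [0.0, 0.002, -1.0]]
wrist_force: [0.1, 0.4, 0.0]
grip_width: 0.0641
grasp_force: 0.0
```

Call:
arm_command --pt "0 0 0 0 0 0" --pt "0 0 0 0 0 0" --pt "0 0 0 0 0 0" --pt "0 0 0 0 0 0" --pt "0 0 0 0 0 0" --fingers -1 --newtons 60

```text
t: 42.78
tool_pos: [0.434, 0.0345, 0.0124]
eef_rot: [[-0.044, 0.999, 0.002], [0.999, 0.044, 0.0], [0.0, 0.002, -1.0]]
wrist_force: [-1.1, -0.9, 6.2]
grip_width: 0.0181
grasp_force: 58.6
```

Call:
arm_command --pt "0 0 -0.04 0 0 0" --pt "0 -0.005 -0.08 0 0 0" --pt "0 -0.007 -0.12 0 0 0" --pt "0 -0.008 -0.16 0 0 0" --pt "0 -0.005 -0.2 0 0 0" --pt "0 0 -0.24 0 0 0" --pt "0 0.01 -0.28 0 0 0" --pt "0 0.02 -0.305 0 0 0" --pt "0 0.02 -0.305 0 0 0"

```text
t: 43.9
tool_pos: [0.4371, 0.0347, 0.0731]
eef_rot: [[-0.044, 0.999, -0.0], [0.999, 0.044, 0.0], [0.0, -0.0, -1.0]]
wrist_force: [0.2, 0.8, 2.2]
grip_width: 0.0185
grasp_force: 59.0
```

Call:
arm_command --pt "0 0 0 0 0 0" --pt "0 0 0 0 0 0" --pt "0 0 0 0 0 0" --pt "0 0 0 0 0 0" --pt "0 0 0 0 0 0" --fingers 0.6

```text
t: 44.52
tool_pos: [0.4372, 0.0345, 0.0727]
eef_rot: [[-0.044, 0.999, -0.0], [0.999, 0.044, -0.0], [-0.0, -0.0, -1.0]]
wrist_force: [-0.0, 0.1, -0.3]
grip_width: 0.0681
grasp_force: 0.0
```

Call:
arm_command --pt "0 0 -0.2 0 0 0" --pt "0 0 -0.45 0 0 0" --pt "-0.25 -0.15 -0.45 0 0 0" --pt "-0.5 -0.3 -0.45 0 0 0" --pt "-0.75 -0.5 -0.45 0 0 0" --pt "-0.9 -0.7 -0.45 0 0 0" --pt "-0.9 -0.8 -0.45 0 0 0" --pt "-0.9 -0.8 -0.45 0 0 0"

```text
t: 45.52
tool_pos: [0.2847, -0.1522, 0.1629]
eef_rot: [[-0.042, 0.999, 0.001], [0.999, 0.042, -0.0], [-0.0, 0.001, -1.0]]
wrist_force: [0.3, -0.8, 0.1]
grip_width: 0.0682
grasp_force: 0.0
```

Run:
```python
from h import *
c=cam('top'); save(c,'t8.png')
h=rect(c,blob(c,(420,200,570,430),(0,0,0),(32,32,32)),.065); print('cover',h)
print('grip',rect(c,blob(c,(255,320,345,375),(0,0,0),(40,40,40)),.123))
rows((.4956,-.3019,.15,-1.2))
```

```text
cover (array([ 0.4957, -0.3027]), array([0.0974, 0.0104]), 88.93)
grip (array([0.4388, 0.0352]), array([0.1094, 0.0183]), 92.84)
at [ 0.2856 -0.152   0.1939] yaw 2.49 w 0.0682 F [ 0.9 -0.6 -0.2] t 45.6
[-0.794, 1.016, 0.221, 0.001, 0.0, 0.041] rows>= 5
```

View pics/t8.png

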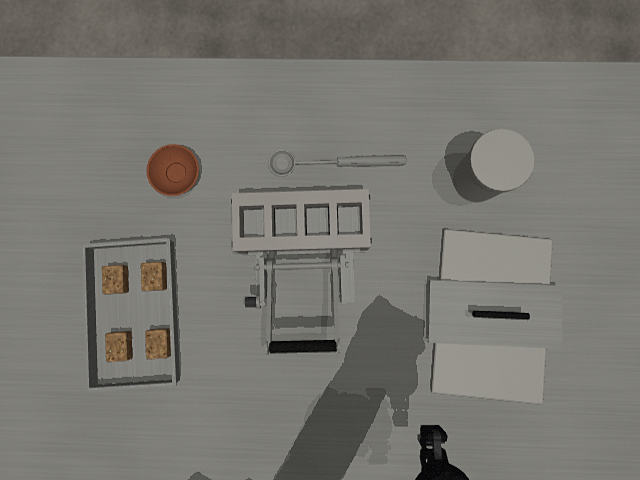

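The lever is back up, with its grip at (303,346) as at the start. The four cakes are apart in the tray, and the cover lies on the board with its handle at (500,315). I measure the empty mould's deck and cavities to get its exact pose.

Run:
```python
from h import *
c=cam('top'); g=c['img'].min(2)
for th in (135,145,150):
    k=blob(c,(215,180,390,262),(th,)*3,(255,)*3); print('deck',th,rect(c,k,.098),cv2.boundingRect(k))
m=cv2.inRange(c['img'][180:262,215:390],(145,)*3,(255,)*3)
cs,h=cv2.findContours(m,cv2.RETR_CCOMP,cv2.CHAIN_APPROX_NONE)
for k,hh in zip(cs,h[0]):
    if hh[3]>=0 and cv2.contourArea(k)>200: print('cav',rect(c,k[:,0]+[215,180],.098))
```

```text
deck 135 (array([0.6499, 0.0451]), array([0.2337, 0.0981]), 92.84) (233, 189, 137, 61)
deck 145 (array([ 0.6177, -0.0724]), array([0.0051, 0.    ]), 0.81) (369, 238, 1, 4)
deck 150 (array([ 0.6292, -0.0059]), array([0.0034, 0.    ]), 1.19) (330, 231, 1, 3)
```

Call:
arm_command --pt "-0.2 0.25 0 0 0 0.01" --pt "-0.4 0.5 0 0 0 0.02" --pt "-0.6 0.75 0 0 0 0.04" --pt "-0.79 1 0.1 0 0 0.04" --pt "-0.79 1 0.22 0 0 0.04" --pt "-0.79 1 0.22 0 0 0.04" --pt "-0.79 1 0.22 0 0 0.04" --fingers 1

```text
t: 46.5
tool_pos: [0.4925, -0.3003, 0.1193]
eef_rot: [[0.017, 1.0, 0.0], [1.0, -0.017, 0.0], [0.0, 0.0, -1.0]]
wrist_force: [-0.1, -0.1, -0.2]
grip_width: 0.0853
grasp_force: 0.0
```

Run:
```python
from h import *
rows((.4950,-.3023,.04,-1.1))
```

```text
at [ 0.4925 -0.3003  0.1503] yaw -1.0 w 0.0853 F [-0.1 -0.1 -0.2] t 46.5
[-0.01, 0.012, 0.551, 0.0, -0.0, 0.001] rows>= 2
```

Call:
arm_command --pt "-0.01 0.01 0.2 0 0 0" --pt "-0.01 0.01 0.4 0 0 0" --pt "-0.01 0.01 0.55 0 0 0" --pt "-0.01 0.01 0.55 0 0 0" --pt "-0.01 0.01 0.55 0 0 0"

```text
t: 47.12
tool_pos: [0.4951, -0.3038, 0.0112]
eef_rot: [[0.019, 1.0, 0.003], [1.0, -0.019, -0.002], [-0.002, 0.003, -1.0]]
wrist_force: [0.0, -0.6, -0.1]
grip_width: 0.0855
grasp_force: 0.0
```

Call:
arm_command --pt "0 0 0 0 0 0" --pt "0 0 0 0 0 0" --pt "0 0 0 0 0 0" --pt "0 0 0 0 0 0" --pt "0 0 0 0 0 0" --pt "0 0 0 0 0 0" --fingers -1 --newtons 100

```text
t: 47.88
tool_pos: [0.4941, -0.3035, 0.0091]
eef_rot: [[0.019, 1.0, 0.0], [1.0, -0.019, -0.0], [-0.0, 0.0, -1.0]]
wrist_force: [-1.3, 1.5, 5.4]
grip_width: 0.01
grasp_force: 98.3
```

Call:
arm_command --pt "0 0 -0.1 0 0 0" --pt "0 0 -0.25 0 0 0" --pt "0 0 -0.5 0 0 0" --pt "0 0 -0.75 0 0 0" --pt "0 0 -0.8 0 0 0" --pt "0 0 -0.8 0 0 0"

```text
t: 48.62
tool_pos: [0.4939, -0.3034, 0.1679]
eef_rot: [[0.019, 1.0, -0.0], [1.0, -0.019, 0.0], [0.0, -0.0, -1.0]]
wrist_force: [0.4, 0.3, -3.2]
grip_width: 0.0105
grasp_force: 98.1
```

Run:
```python
from h import *
rows((.6495,.0455,.19,2.7))
```

```text
at [ 0.4939 -0.3034  0.1989] yaw -1.09 w 0.0105 F [ 0.4  0.3 -3.2] t 48.6
[1.759, 0.744, 0.045, -0.0, -0.0, -0.042] rows>= 7
```

Call:
arm_command --pt "0.2 0.08 0 0 0 0" --pt "0.4 0.17 0 0 0 -0.01" --pt "0.6 0.25 0 0 0 -0.02" --pt "0.8 0.34 0 0 0 -0.03" --pt "0.95 0.4 0 0 0 -0.04" --pt "0.95 0.4 0 0 0 -0.04" --pt "0.95 0.4 0 0 0 -0.04"

```text
t: 49.5
tool_pos: [0.5766, -0.1151, 0.1667]
eef_rot: [[-0.044, 0.999, -0.003], [0.999, 0.044, 0.0], [0.0, -0.003, -1.0]]
wrist_force: [-0.3, -0.3, -2.8]
grip_width: 0.0098
grasp_force: 98.0
```

Run:
```python
from h import *
rows((.6495,.0455,.19,2.7))
```

```text
at [ 0.5766 -0.1151  0.1977] yaw 2.51 w 0.0098 F [-0.3 -0.3 -2.8] t 49.5
[0.786, 0.4, 0.037, -0.002, -0.0, -0.002] rows>= 3
```

Call:
arm_command --pt "0.2 0.1 0 0 0 0" --pt "0.4 0.2 0 0 0 0" --pt "0.6 0.3 0 0 0 -0.002" --pt "0.78 0.395 0 0 0 -0.002" --pt "0.78 0.395 0.04 0 0 -0.002" --pt "0.78 0.395 0.04 0 0 -0.002" --pt "0.78 0.395 0.04 0 0 -0.002"

```text
t: 50.38
tool_pos: [0.6491, 0.0428, 0.1606]
eef_rot: [[-0.045, 0.999, -0.001], [0.999, 0.045, -0.0], [-0.0, -0.001, -1.0]]
wrist_force: [1.3, -0.1, -2.4]
grip_width: 0.0103
grasp_force: 98.1
```

Run:
```python
from h import *
rows((.6495,.0450,.132,2.7))
```

```text
at [0.6491 0.0428 0.1916] yaw 2.58 w 0.0103 F [ 1.3 -0.1 -2.4] t 50.4
[0.011, 0.002, 0.298, -0.0, 0.0, -0.001] rows>= 1
```

Call:
arm_command --pt "0.008 0.002 0.1 0 0 0" --pt "0.008 0.002 0.2 0 0 0" --pt "0.008 0.002 0.29 0 0 0" --pt "0.008 0.002 0.29 0 0 0" --pt "0.008 0.002 0.29 0 0 0"

```text
t: 51.0
tool_pos: [0.6503, 0.0453, 0.1038]
eef_rot: [[-0.046, 0.999, 0.001], [0.999, 0.046, 0.0], [-0.0, 0.001, -1.0]]
wrist_force: [0.3, 0.5, -2.5]
grip_width: 0.0104
grasp_force: 98.1
```

Run:
```python
from h import *
rows((.6495,.0450,.1135,2.7))
```

```text
at [0.6503 0.0453 0.1348] yaw 2.63 w 0.0104 F [ 0.3  0.5 -2.5] t 51.0
[-0.001, -0.004, 0.107, 0.001, 0.0, -0.001] rows>= 1
```

Call:
arm_command --pt "0 -0.004 0.02 0 0 0" --pt "0 -0.004 0.04 0 0 0" --pt "0 -0.004 0.06 0 0 0" --pt "0 -0.004 0.075 0 0 0" --pt "0 -0.004 0.075 0 0 0"

```text
t: 51.62
tool_pos: [0.649, 0.046, 0.0872]
eef_rot: [[-0.047, 0.999, -0.001], [0.999, 0.047, -0.0], [-0.0, -0.001, -1.0]]
wrist_force: [0.3, 0.9, -2.2]
grip_width: 0.0103
grasp_force: 98.2
```

Call:
arm_command --pt "0 0 0.015 0 0 0" --pt "0 0 0.025 0 0 0" --pt "0 0 0.025 0 0 0" --pt "0 0 0.025 0 0 0"

```text
t: 52.12
tool_pos: [0.6492, 0.0459, 0.0828]
eef_rot: [[-0.047, 0.999, 0.0], [0.999, 0.047, -0.0], [-0.0, 0.0, -1.0]]
wrist_force: [0.1, -0.3, -2.2]
grip_width: 0.0104
grasp_force: 98.2
```

Call:
arm_command --pt "0 0 0.005 0 0 0" --pt "0 0 0.01 0 0 0" --pt "0 0 0.01 0 0 0"

```text
t: 52.5
tool_pos: [0.6494, 0.046, 0.0821]
eef_rot: [[-0.047, 0.999, 0.001], [0.999, 0.047, 0.0], [0.0, 0.001, -1.0]]
wrist_force: [-2.9, 0.3, 5.3]
grip_width: 0.01
grasp_force: 99.3
```

Call:
arm_command --pt "0 0 0 0 0 0" --pt "0 0 0 0 0 0" --pt "0 0 0 0 0 0" --pt "0 0 0 0 0 0" --pt "0 0 0 0 0 0" --pt "0 0 0 0 0 0" --fingers 1

```text
t: 53.25
tool_pos: [0.6492, 0.0459, 0.0807]
eef_rot: [[-0.047, 0.999, -0.0], [0.999, 0.047, 0.0], [0.0, -0.0, -1.0]]
wrist_force: [0.8, 0.6, 0.1]
grip_width: 0.0854
grasp_force: 0.0
```

Call:
arm_command --pt "0 0 -0.2 0 0 0" --pt "0 0 -0.5 0 0 0" --pt "0 0 -0.6 0 0 0" --pt "-0.3 -0.2 -0.6 0 0 0" --pt "-0.6 -0.5 -0.6 0 0 0" --pt "-0.9 -0.9 -0.6 0 0 0" --pt "-0.9 -0.9 -0.6 0 0 0" --pt "-0.9 -0.9 -0.6 0 0 0" --pt "-0.9 -0.9 -0.6 0 0 0"

```text
t: 54.38
tool_pos: [0.478, -0.1427, 0.2011]
eef_rot: [[-0.046, 0.999, 0.001], [0.999, 0.046, -0.0], [-0.0, 0.001, -1.0]]
wrist_force: [0.7, 0.1, -0.1]
grip_width: 0.0853
grasp_force: 0.0
```

Run:
```python
from h import *
c=cam('top'); save(c,'t9.png',(70,150,400,400),2.4)
print('handle',rect(c,blob(c,(260,200,345,235),(0,0,0),(40,40,40)),.138))
print('grip',rect(c,blob(c,(255,320,345,375),(0,0,0),(40,40,40)),.123))
cakes(c,.033,(60,220,230,400)); rows()
```

```text
handle (array([0.6488, 0.0445]), array([0.0937, 0.0117]), 92.42)
grip (array([0.4388, 0.0351]), array([0.1096, 0.0184]), 92.66)
cake [118. 346.] (array([0.42  , 0.3738]), array([0.0521, 0.048 ]), 5.21)
cake [157. 343.] (array([0.4269, 0.3024]), array([0.0523, 0.0445]), 5.28)
cake [114. 279.] (array([0.5417, 0.3875]), array([0.0515, 0.048 ]), 5.67)
cake [153. 276.] (array([0.5488, 0.3164]), array([0.0512, 0.046 ]), 5.41)
at [ 0.4785 -0.1421  0.2319] yaw 2.68 w 0.0854 F [-0.1  0.6 -0.2] t 54.4
```

View pics/t9.png

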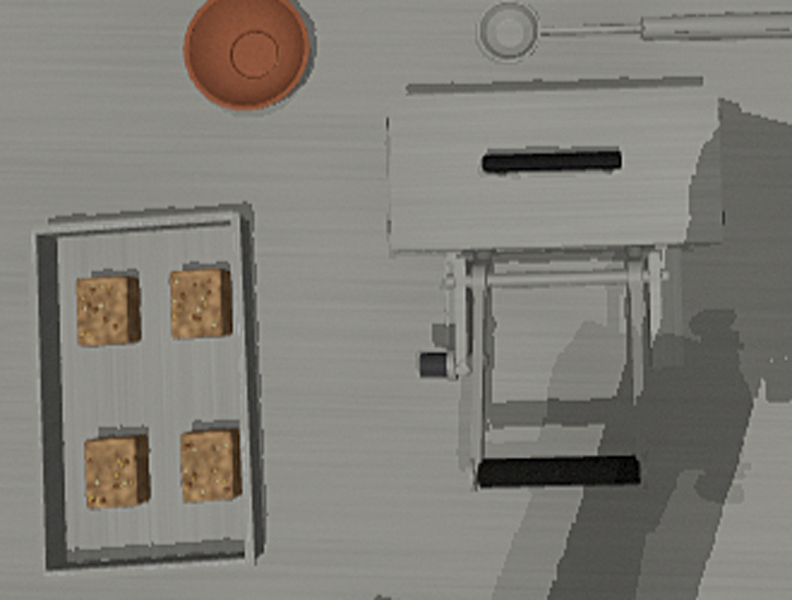

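The cover is back squarely on the mould: its handle is at crop (552,160), with the same pose as at the start. The lever is up and the four cakes lie flat in the tray, clear of each other. I hand in.

```bash
python3 -c "
from h import *
print(env.hand_in())"
```

```text
the job is handed in; nothing more can be done
None
```

I handed the job in at about 54 s: the last picture shows all four cakes apart in one layer in the tray, the lever up and the cover square on the mould; the judge's verdict was not shown to me.

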